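# Mix the touch-up paint vials and rack them

### The arm

A 7-joint arm with a two-finger parallel gripper is mounted at the origin on the work surface. World frame = base frame: x ahead of the robot, y to its left, z up, the work surface at z = 0. Lengths are in m, angles in rad, forces in N, time in s.
With the tool pointing down it reaches from about 0.4 to 0.85 m from the base axis. Payload 4.5 kg.
Tool frame: the origin (TCP) lies at the very end of the fingers, on their centre line; the grasp point (between the pads) lies r.tcp_to_grasp behind it (r.tcp_to_grasp is the distance from the TCP to the grasp point, in m); z points along the fingers, y is the line along which they close (so a half turn about z gives the same grasp; the last joint's range is limited). The gripper opens to 85 mm and grips with 20 to 120 N. Pads are 22 mm wide; open, the fingers measure 114 mm over their backs; the gripper's body (76 mm by 85 mm) begins 54 mm behind the grasp point. The pads swing forward as they close: fully open they stand 13 mm farther back than shut.
Start: joints at [1.347, 0.689, -0.195, 1.565, 0.157, 0.902, -0.215], TCP at [0.159, -0.604, 0.231] pointing down, gripper open.
Joint ranges: [-3.01, 3.01], [-0.46, 2.08], [-1.47, 1.51], [0.13, 2.56], [-1, 4.14], [0.04, 2.09], [-2.66, 2.66]. Speed limits (rad/s): [2.57, 2.57, 3.14, 3.14, 3.14, 3.14, 3.14].

### API

Orientations are given as a 3x3 rotation matrix whose columns are the frame's x, y, z axes.
In Python, from rig import r gives the robot as it stands.
- The arm moves only by the tool drive_tool, never from a script. Its argument "targets" is a list of rows, each a list of 7 numbers: the closure, from -1 (fully open) to 1 (shut), then the shift along the world's x, y, z in cm, then the turn, a rotation vector about the world's x, y, z in rad. A call has 1 to 20 rows; each row shifts and turns the commanded pose from where the row before left it; what a row does not reach is not made up. A row lasts 1/10 s, in which the tool goes at most 50 mm and 8.59 degrees, less where a joint would pass 70% of its speed; a pose out of reach is approached as far as the arm can. A call is refused whole if a number of a shift passes 5 or a number of a turn 0.15, either way. A call with a gripper value outside its range is refused whole. The fingers move at their own pace and stop on an object; the grip force is fixed at half the most. Time passes only in rows, so rows that do not move let the fingers close. It gives the time, the measured TCP pose, the force, the opening and the grip force at its end, in the units of the state.
- r.observe(): the state, without advancing time (a new reading comes with each control period).
- r.snapshot(name): name is "scene" or "top" or "wrist"; returns a dict with "image" (420x560x3 uint8, blue, green, red), "range_z" (420x560 float32, m along the optical axis (not along the pixel's ray), 0 where there is no reading), "camera_matrix" (3x3 intrinsics, pixels), "world_to_cam" (4x4, takes a point from world to camera coordinates); the wrist camera has in their place "mount" (4x4, takes a point from camera to tool coordinates, whose origin is the TCP and whose axes are the flange's). Camera axes: x right, y down, z forward; pixel columns grow to the right and rows downward; lengths in m; the calibration is good to about 2 mm. A picture is of the moment at which its call begins: read the wrist's pose just before it.
- r.job_done(): hands the job in; it is judged then, once.
Trained networks look in a picture, given as the dict that the camera call returned (one of the last four; its "shot" number tells which), for a name from the list of things; names that differ only in an ending like _2 or _b are one class to them, and where a whole thing is asked for, a point or a joint stands for the part that bears it (a point fixed in the world has none). Each returns a list of dicts, best first, with "score" (0 to 1); they miss things now and then, are a little off and sometimes report something else, mostly with a low value. They report only what shows in the picture. A call takes as long as a camera call. They do not tell look-alikes from the thing itself.
- r.spot_in(picture, target): "xy" ([column, row] in pixels, amid what is visible of it).
- r.tip_of(picture, target): "xy" ([column, row] in pixels: a listed point, or the origin of a listed thing).
The state is a dict: "t": time; "qpos": joint angles; "qvel": joint speeds; "effort": joint torques, N m; "ee_pos": TCP position; "tool_rot": TCP orientation; "contact_force": force on the tool from outside, world axes, zero at the start; "wrist_torque": the same for the moment, N m; "opening": finger opening in m; "grip_force": force on a finger pad.
Only numpy, scipy, OpenCV 4.12 (cv2) and the standard library are available. Lean on these libraries where they do the work, as an engineer would, in place of code of your own. Each camera call takes 0.05 s, during which the arm holds its last target. There are 200 camera calls.

### The job

Get the touch-up paint ready for the scooter: plug the relay fully into the mixer's socket, and put every paint vial in the grey carrier fully down into a well of the mixer. Then switch the mixer on with its toggle (all the way over), leave it running for at least three seconds, switch it fully off, and only then move all the paint vials into free holes of the wooden storage rack, pushed fully down and released. Leave the relay plugged in and the switch off, and do not disturb the amber thinner vials or the other things on the bench.

Things in the scene. Friction and masses are not known exactly. Their poses are not given: they have to be found in the camera images.
- mixer: Grey bench vial mixer, a block 170 (x) by 270 (y) by 50 mm high, fixed to the bench at a pose that varies. Origin: centre of its underside; z up. In its top are a single row of three round vial wells (along its y axis, 55 mm apart, in the half nearer the robot), a rectangular relay socket framed in blue in the far half, and, at the +y end, a toggle switch. Does not move.
- mixer_hole0 (a point): Centre of the mouth of a mixer vial well, on the mixer's top face (50 mm above the bench). Well: 26 mm wide, 30 mm deep, flat bottom. A seated 70 mm vial stands 40 mm out of it.
- mixer_hole1 (a point): Centre of the mouth of a mixer vial well, on the mixer's top face (50 mm above the bench). Well: 26 mm wide, 30 mm deep, flat bottom. A seated 70 mm vial stands 40 mm out of it.
- mixer_hole2 (a point): Centre of the mouth of a mixer vial well, on the mixer's top face (50 mm above the bench). Well: 26 mm wide, 30 mm deep, flat bottom. A seated 70 mm vial stands 40 mm out of it.
- mixer_hole3 (a point): Centre of the mouth of the relay socket, on the mixer's top face (50 mm above the bench). Rectangular well 48 mm along the mixer's x by 40 mm along its y, 30 mm deep, flat bottom, blue trim 1 mm proud around it. The seated 60 mm relay stands 30 mm out of it.
- switch (a joint): Toggle switch of the mixer, hinge angle in rad: 0 = off (leaning to the mixer's -x side, toward the robot), 1.0 = on (leaning to its +x side). It turns about an axis along the mixer's y, at its x = 0, has light friction (about 1 N at the tip) and stays where it is left. May start a little off its stop.
- switch_tip (a point): Centre of the red ball (26 mm across) on the end of the toggle's 10 mm stem, 55 mm from the hinge, which lies 22 mm above the mixer's top (72 mm above the bench). Black housing 70 (x) by 50 (y) by 25 mm high on the mixer's top, pivot boss to 35 mm. Ball centre about 120 mm above the bench at both ends of travel, 127 mm midway.
- rack: Pale wooden storage rack, a block 60 (x) by 240 (y) by 45 mm high, fixed to the bench at a varying pose. Origin: centre of its underside; z up. Five holes, 26 mm wide, 30 mm deep, flat-bottomed, mouths in the top face, axes at x = 0 and y = -90, -45, 0, 45, 90 mm in its frame. A vial fully in one stands 40 mm out. Some hold amber thinner vials.
- carrier: Loose grey plastic carrier block, 60 (x) by 200 (y) by 34 mm high, 400 g, on the bench, in which the paint vials come. Four holes 25 mm wide, 28 mm deep, axes at x = 0 and y = -75, -25, 25, 75 mm in its frame; a vial in one stands 42 mm out and may lean a little. Origin: centre of its underside; z up. It may be moved.
- vial_red: Sealed touch-up paint vial, red with a white cap: a smooth upright cylinder 22 mm across (cap too) and 70 mm tall, foot slightly chamfered, about 35 g. Starts standing in a hole of the grey carrier. Origin: centre of its underside; z along the vial to its cap. Only two or three of the four colours are present in a run; an absent one has no pose.
- vial_green: Sealed touch-up paint vial, green with a white cap: a smooth upright cylinder 22 mm across (cap too) and 70 mm tall, foot slightly chamfered, about 35 g. Starts standing in a hole of the grey carrier. Origin: centre of its underside; z along the vial to its cap. Only two or three of the four colours are present in a run; an absent one has no pose.
- vial_blue: Sealed touch-up paint vial, blue with a white cap: a smooth upright cylinder 22 mm across (cap too) and 70 mm tall, foot slightly chamfered, about 35 g. Starts standing in a hole of the grey carrier. Origin: centre of its underside; z along the vial to its cap. Only two or three of the four colours are present in a run; an absent one has no pose.
- vial_yellow: Sealed touch-up paint vial, yellow with a white cap: a smooth upright cylinder 22 mm across (cap too) and 70 mm tall, foot slightly chamfered, about 35 g. Starts standing in a hole of the grey carrier. Origin: centre of its underside; z along the vial to its cap. Only two or three of the four colours are present in a run; an absent one has no pose.
- thinner_a: Amber thinner vial with a black cap, same size as the paint vials (22 mm across, 70 mm tall), standing in a rack hole; to be left there. Origin: centre of its underside. One or two of the three are present.
- thinner_b: Amber thinner vial with a black cap, same size as the paint vials (22 mm across, 70 mm tall), standing in a rack hole; to be left there. Origin: centre of its underside. One or two of the three are present.
- thinner_c: Amber thinner vial with a black cap, same size as the paint vials (22 mm across, 70 mm tall), standing in a rack hole; to be left there. Origin: centre of its underside. One or two of the three are present.
- relay: Plug-in relay: a rectangular block 44 (x) by 36 (y) by 60 mm tall, dark metal lower part and blue upper part with a paper patch on top, about 120 g, most of it in its lowest 16 mm, standing on the bench on its plug end. Origin: centre of its underside; z up. Its foot is slightly chamfered; the lower 30 mm go in the socket, 44 mm side along the mixer's x, either way round.
- screwdriver: Screwdriver lying on the bench, 190 mm long, near the robot. Origin near its middle, at the underside. Bystander: leave it alone.
- spanner: Spanner lying on the bench, 180 mm long, behind the mixer. Origin near its middle, at the underside. Bystander: leave it alone.
- spark_plug: White and steel spark plug, 64 mm long, lying on the bench. Origin near its middle, at the underside. Bystander: leave it alone.
- bolt_jar: Jar with a red cap, 52 mm across, 70 mm tall. Origin near its middle, at the underside. Bystander: leave it alone.
- oil_can: Red and yellow can, 60 mm across, 90 mm tall. Origin near its middle, at the underside. Bystander: leave it alone.
- parts_cup: Open steel cup, 80 mm across, 60 mm tall. Origin near its middle, at the underside. Bystander: leave it alone.
- bearing: Steel bearing ring, 52 mm across, 15 mm high, lying flat. Origin near its middle, at the underside. Bystander: leave it alone.
Not all that is in view belongs to the job. Leave any pink look-alike of the thinner_c alone.

How it is judged:
On the way, in this order (a step that is already met when the one before it is completed fails the run):
1. relay plugged in and all paint vials seated in the mixer, switch still off (horizontal distance between relay and mixer_hole3 below 0.008 m and z of each of relay, vial_red, vial_green, vial_blue, vial_yellow in the frame of mixer below 0.026 m and angle between relay's own z axis and vertical below 0.2 rad and angle between the x axis of relay and the x axis of mixer, either way round below 0.2 rad and (horizontal distance between vial_red and mixer_hole0 below 0.008 m or horizontal distance between vial_red and mixer_hole1 below 0.008 m or horizontal distance between vial_red and mixer_hole2 below 0.008 m) and angle between each of vial_red, vial_green, vial_blue, vial_yellow's own z axis and vertical below 0.25 rad and (horizontal distance between vial_green and mixer_hole0 below 0.008 m or horizontal distance between vial_green and mixer_hole1 below 0.008 m or horizontal distance between vial_green and mixer_hole2 below 0.008 m) and (horizontal distance between vial_blue and mixer_hole0 below 0.008 m or horizontal distance between vial_blue and mixer_hole1 below 0.008 m or horizontal distance between vial_blue and mixer_hole2 below 0.008 m) and (horizontal distance between vial_yellow and mixer_hole0 below 0.008 m or horizontal distance between vial_yellow and mixer_hole1 below 0.008 m or horizontal distance between vial_yellow and mixer_hole2 below 0.008 m) and value of joint switch below 0.25 rad), for 0.3 s.
2. switch fully on with relay and vials in place, for at least 2.5 s (horizontal distance between relay and mixer_hole3 below 0.008 m and z of each of relay, vial_red, vial_green, vial_blue, vial_yellow in the frame of mixer below 0.026 m and angle between relay's own z axis and vertical below 0.2 rad and angle between the x axis of relay and the x axis of mixer, either way round below 0.2 rad and (horizontal distance between vial_red and mixer_hole0 below 0.008 m or horizontal distance between vial_red and mixer_hole1 below 0.008 m or horizontal distance between vial_red and mixer_hole2 below 0.008 m) and angle between each of vial_red, vial_green, vial_blue, vial_yellow's own z axis and vertical below 0.25 rad and (horizontal distance between vial_green and mixer_hole0 below 0.008 m or horizontal distance between vial_green and mixer_hole1 below 0.008 m or horizontal distance between vial_green and mixer_hole2 below 0.008 m) and (horizontal distance between vial_blue and mixer_hole0 below 0.008 m or horizontal distance between vial_blue and mixer_hole1 below 0.008 m or horizontal distance between vial_blue and mixer_hole2 below 0.008 m) and (horizontal distance between vial_yellow and mixer_hole0 below 0.008 m or horizontal distance between vial_yellow and mixer_hole1 below 0.008 m or horizontal distance between vial_yellow and mixer_hole2 below 0.008 m) and value of joint switch above 0.85 rad), for 2.5 s.
3. switch back off with relay and vials still in place (horizontal distance between relay and mixer_hole3 below 0.008 m and z of each of relay, vial_red, vial_green, vial_blue, vial_yellow in the frame of mixer below 0.026 m and angle between relay's own z axis and vertical below 0.2 rad and angle between the x axis of relay and the x axis of mixer, either way round below 0.2 rad and (horizontal distance between vial_red and mixer_hole0 below 0.008 m or horizontal distance between vial_red and mixer_hole1 below 0.008 m or horizontal distance between vial_red and mixer_hole2 below 0.008 m) and angle between each of vial_red, vial_green, vial_blue, vial_yellow's own z axis and vertical below 0.25 rad and (horizontal distance between vial_green and mixer_hole0 below 0.008 m or horizontal distance between vial_green and mixer_hole1 below 0.008 m or horizontal distance between vial_green and mixer_hole2 below 0.008 m) and (horizontal distance between vial_blue and mixer_hole0 below 0.008 m or horizontal distance between vial_blue and mixer_hole1 below 0.008 m or horizontal distance between vial_blue and mixer_hole2 below 0.008 m) and (horizontal distance between vial_yellow and mixer_hole0 below 0.008 m or horizontal distance between vial_yellow and mixer_hole1 below 0.008 m or horizontal distance between vial_yellow and mixer_hole2 below 0.008 m) and value of joint switch below 0.15 rad), for 0.2 s.
At the end, for the whole second after the job is handed in: Every present paint vial and thinner vial is at rest in a rack hole (foot within 8 mm of its axis and 6 mm of its floor, tilt under 0.25 rad); the relay is in its socket (8 mm sideways, 6 mm from the floor, 0.2 rad); the switch is off (under 0.15 rad) (horizontal distance between relay and mixer_hole3 below 0.008 m and z of relay in the frame of mixer below 0.026 m and angle between relay's own z axis and vertical below 0.2 rad and angle between the x axis of relay and the x axis of mixer, either way round below 0.2 rad and value of joint switch below 0.15 rad and x of vial_red in the frame of rack between -0.008 and 0.008 m and (y of vial_red in the frame of rack between -0.098 and -0.082 m or y of vial_red in the frame of rack between -0.053 and -0.037 m or y of vial_red in the frame of rack between -0.008 and 0.008 m or y of vial_red in the frame of rack between 0.037 and 0.053 m or y of vial_red in the frame of rack between 0.082 and 0.098 m) and z of each of vial_red, vial_green, vial_blue, vial_yellow, thinner_a, thinner_b, thinner_c in the frame of rack below 0.021 m and angle between each of vial_red, vial_green, vial_blue, vial_yellow, thinner_a, thinner_b, thinner_c's own z axis and vertical below 0.25 rad and x of vial_green in the frame of rack between -0.008 and 0.008 m and (y of vial_green in the frame of rack between -0.098 and -0.082 m or y of vial_green in the frame of rack between -0.053 and -0.037 m or y of vial_green in the frame of rack between -0.008 and 0.008 m or y of vial_green in the frame of rack between 0.037 and 0.053 m or y of vial_green in the frame of rack between 0.082 and 0.098 m) and x of vial_blue in the frame of rack between -0.008 and 0.008 m and (y of vial_blue in the frame of rack between -0.098 and -0.082 m or y of vial_blue in the frame of rack between -0.053 and -0.037 m or y of vial_blue in the frame of rack between -0.008 and 0.008 m or y of vial_blue in the frame of rack between 0.037 and 0.053 m or y of vial_blue in the frame of rack between 0.082 and 0.098 m) and x of vial_yellow in the frame of rack between -0.008 and 0.008 m and (y of vial_yellow in the frame of rack between -0.098 and -0.082 m or y of vial_yellow in the frame of rack between -0.053 and -0.037 m or y of vial_yellow in the frame of rack between -0.008 and 0.008 m or y of vial_yellow in the frame of rack between 0.037 and 0.053 m or y of vial_yellow in the frame of rack between 0.082 and 0.098 m) and x of thinner_a in the frame of rack between -0.008 and 0.008 m and (y of thinner_a in the frame of rack between -0.098 and -0.082 m or y of thinner_a in the frame of rack between -0.053 and -0.037 m or y of thinner_a in the frame of rack between -0.008 and 0.008 m or y of thinner_a in the frame of rack between 0.037 and 0.053 m or y of thinner_a in the frame of rack between 0.082 and 0.098 m) and x of thinner_b in the frame of rack between -0.008 and 0.008 m and (y of thinner_b in the frame of rack between -0.098 and -0.082 m or y of thinner_b in the frame of rack between -0.053 and -0.037 m or y of thinner_b in the frame of rack between -0.008 and 0.008 m or y of thinner_b in the frame of rack between 0.037 and 0.053 m or y of thinner_b in the frame of rack between 0.082 and 0.098 m) and x of thinner_c in the frame of rack between -0.008 and 0.008 m and (y of thinner_c in the frame of rack between -0.098 and -0.082 m or y of thinner_c in the frame of rack between -0.053 and -0.037 m or y of thinner_c in the frame of rack between -0.008 and 0.008 m or y of thinner_c in the frame of rack between 0.037 and 0.053 m or y of thinner_c in the frame of rack between 0.082 and 0.098 m) and linear speed of each of vial_red, vial_green, vial_blue, vial_yellow, relay below 0.02 m/s); the robot touches nothing.
It fails at once if a thinner vial or another bystander was moved more than 30 mm (distance of any of thinner_a, thinner_b, thinner_c, screwdriver, spanner, spark_plug, bolt_jar, oil_can, parts_cup, bearing from where it was at the start of the episode above 0.03 m).
Of vial_red, vial_green, vial_blue, vial_yellow only 2 to 3 are there at a start; the rules pass over those that are not, and their reading is None.
Of thinner_a, thinner_b, thinner_c only 1 to 2 are there at a start; the rules pass over those that are not, and their reading is None.
At some moment in a run one of relay, carrier may be knocked a few centimetres aside while the robot is not near it.
It also fails if it takes over 210 s, if anything falls off the work surface, if the arm or the gripper's body presses on something with over 40 N, if the wrist force passes 120 N, or if a joint passes its speed limit or range.

## Working session

There is one attempt and no reset: what is moved stays moved. The work goes in short steps, Python scripts to look and compute and a tool call to move; the robot and the scene stay as the last step left them, time stands still between calls to the robot, and variables do not carry over. Pictures are saved under pics/ and viewed, at most 14 in all, crops included, and the job is handed in when it is done.

Besides the shell and the picture viewer there is one more tool, called after "Emit:" as name(argument=value, ...), one argument or row to a line, values as JSON. drive_tool: Moves the arm, as the interface text tells. Its arguments: {"type":"object","properties":{"targets":{"type":"array"}},"required":["targets"]}

```bash
mkdir -p pics; cat > h.py <<'E'
import numpy as np, cv2
from rig import r
def world(s, px, z=None):
    K=s["camera_matrix"]; 
    if "world_to_cam" in s: C=np.linalg.inv(s["world_to_cam"])
    else: C=s["T"]
    u,v=px; d=np.linalg.inv(K)@[u,v,1]
    if z is None:
        w=s["range_z"][max(0,int(v)-1):int(v)+2,max(0,int(u)-1):int(u)+2]; w=w[w>0]
        if len(w)==0: return np.full(3,np.nan)
        p=d*np.median(w); return C[:3,:3]@p+C[:3,3]
    D=C[:3,:3]@d; return C[:3,3]+D*(z-C[2,3])/D[2]
def wrist():
    o=r.observe(); s=r.snapshot("wrist")
    T=np.eye(4); T[:3,:3]=o["tool_rot"]; T[:3,3]=o["ee_pos"]; s["T"]=T@s["mount"]; return s
E
python3 - <<'E'
from h import *
np.set_printoptions(precision=3,suppress=True)
print(r.observe(), r.tcp_to_grasp)
for c in ("scene","top"):
    s=r.snapshot(c); cv2.imwrite(f"pics/{c}0.png",s["image"])
    print(c, np.linalg.inv(s["world_to_cam"])[:3,3])
    for n in "mixer_hole0 mixer_hole1 mixer_hole2 mixer_hole3 switch_tip rack carrier vial_red vial_green vial_blue vial_yellow thinner_a relay".split():
        for f in (("tip",r.tip_of),("spot",r.spot_in)):
            if f[0]=="spot" and "hole" in n: continue
            try: L=f[1](s,n)
            except Exception as e: print(n,f[0],e); continue
            print(n,f[0],[(round(d["score"],2),[int(i) for i in d["xy"]],world(s,d["xy"])) for d in L[:3] if d["score"]>.3])
E
```

```text
{'t': 0.0, 'qpos': array([ 1.347,  0.69 , -0.194,  1.566,  0.157,  0.903, -0.215]), 'qvel': array([ 0.001, -0.001, -0.001,  0.   ,  0.001, -0.001,  0.   ]), 'effort': array([  0.   , -53.961,  -1.266, -15.854,   0.009,   0.01 ,  -0.   ]), 'ee_pos': array([ 0.159, -0.604,  0.23 ]), 'tool_rot': array([[ 0.967,  0.255, -0.001],
       [ 0.255, -0.967,  0.002],
       [-0.   , -0.002, -1.   ]]), 'contact_force': array([-0.184,  0.587, -0.225]), 'wrist_torque': array([ 0.009, -0.059,  0.023]), 'grip_force': 0.0, 'opening': 0.08525034721677782} 0.0187
scene [1.08  0.661 0.828]
mixer_hole0 tip [(0.79, [351, 285], array([0.517, 0.197, 0.03 ])), (0.75, [372, 295], array([0.507, 0.251, 0.044])), (0.71, [328, 272], array([0.536, 0.139, 0.034]))]
mixer_hole1 tip [(0.79, [351, 285], array([0.517, 0.197, 0.03 ])), (0.75, [372, 295], array([0.507, 0.251, 0.044])), (0.71, [328, 272], array([0.536, 0.139, 0.034]))]
mixer_hole2 tip [(0.79, [351, 285], array([0.517, 0.197, 0.03 ])), (0.75, [372, 295], array([0.507, 0.251, 0.044])), (0.71, [328, 272], array([0.536, 0.139, 0.034]))]
mixer_hole3 tip [(0.7
[... 3229 characters left out ...]
0.178,  0.039])), (0.64, [427, 272], array([ 0.353, -0.445,  0.001]))]
vial_blue spot [(0.63, [339, 245], array([ 0.43 , -0.181,  0.075]))]
vial_yellow tip [(0.62, [356, 248], array([ 0.424, -0.234,  0.037]))]
vial_yellow spot [(0.74, [387, 153], array([ 0.696, -0.327,  0.09 ]))]
thinner_a tip [(0.54, [327, 199], array([ 0.563, -0.15 ,  0.077])), (0.53, [187, 216], array([0.528, 0.263, 0.024])), (0.5, [328, 175], array([ 0.647, -0.158,  0.034]))]
thinner_a spot [(0.39, [325, 198], array([ 0.565, -0.143,  0.081]))]
relay tip [(0.48, [276, 227], array([ 0.488, -0.003,  0.06 ]))]
relay spot [(0.79, [278, 227], array([ 0.486, -0.007,  0.061])), (0.4, [386, 150], array([ 0.704, -0.326,  0.087]))]
```

```bash
python3 - <<'E'
import cv2
a=cv2.imread("pics/top0.png"); c=a[110:310,110:460]; cv2.imwrite("pics/top0c.png",cv2.resize(c,None,fx=2.28,fy=2.28,interpolation=cv2.INTER_CUBIC))
E
```

```text
(no output)
```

View pics/top0c.png

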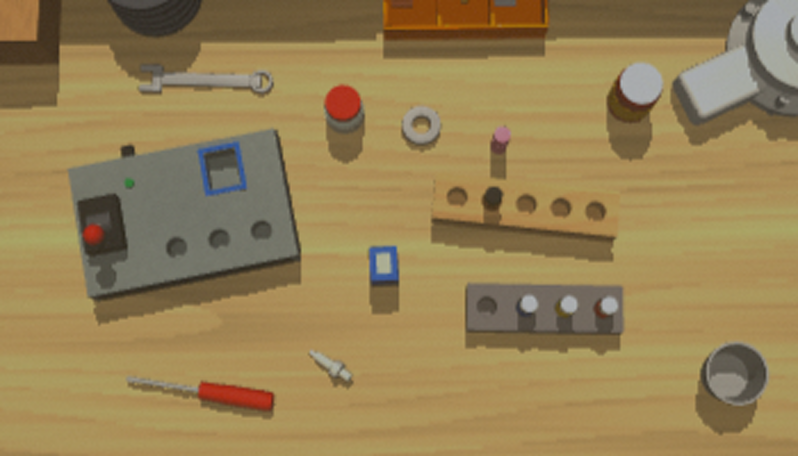

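View pics/scene0.png

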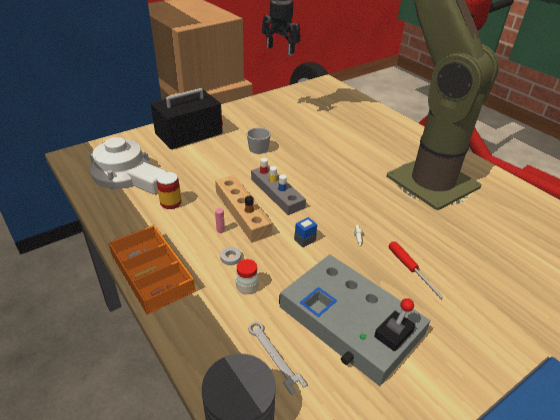

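The top crop shows three paint vials in the carrier, with caps at about (528,303), (567,304) and (608,305), which the scene view identifies as blue, yellow and red. The other items in the top crop:
- The relay is at (384,265).
- The rack is at (525,205), with a thinner in its second hole at (493,197).
- The mixer is at left, yawed about +0.19, with its switch ball at (93,234).

Possible mix-ups:
- Pink peg at (500,138): leave alone.
- Black-capped thinner at (493,197): leave alone.
- Blue socket frame at (222,168): not the relay.
- Red jar cap at (343,103): not the switch ball.

The relay I want is the blue block with the paper patch at (384,265).

Emit:
drive_tool(
  targets=[
    [-1, 2.5, 4, 1, 0, 0, 0.146],
    [-1, 2.5, 4, 1, 0, 0, 0.146],
    [-1, 2.5, 4, 1, 0, 0, 0.146],
    [-1, 2.5, 4, 1, 0, 0, 0.146],
    [-1, 2.5, 4, 1, 0, 0, 0.146],
    [-1, 2.5, 4, 1, 0, 0, 0.146],
    [-1, 2.5, 4, 1, 0, 0, 0.146],
    [-1, 2.5, 4, 1, 0, 0, 0.146],
    [-1, 2.5, 4, 1, 0, 0, 0.146],
    [-1, 2.5, 4, 1, 0, 0, 0],
    [-1, 2.5, 4, 1, 0, 0, 0],
    [-1, 2.5, 4, 1, 0, 0, 0],
    [-1, 0, 4, 0, 0, 0, 0],
    [-1, 0, 0, 0, 0, 0, 0],
    [-1, 0, 0, 0, 0, 0, 0],
  ],
)

```text
t: 3.8
ee_pos: [0.4593, -0.0838, 0.3514]
tool_rot: [[-0.003, 1.0, 0.0], [1.0, 0.003, -0.001], [-0.001, 0.0, -1.0]]
contact_force: [0.4, 0.1, 0.4]
opening: 0.0853
grip_force: 0.0
```

```bash
python3 - <<'E'
from h import *
np.set_printoptions(precision=3,suppress=True)
s=wrist(); cv2.imwrite("pics/w1.png",s["image"]); print(r.observe()["ee_pos"],r.observe()["tool_rot"],s["mount"],s["camera_matrix"],s["T"])
np.savez("w1.npz",**{k:v for k,v in s.items() if isinstance(v,np.ndarray)})
E
```

```text
[ 0.459 -0.085  0.351] [[-0.001  1.    -0.   ]
 [ 1.     0.001 -0.001]
 [-0.001 -0.    -1.   ]] [[-0.    -0.949 -0.315  0.081]
 [ 1.    -0.     0.     0.002]
 [-0.    -0.315  0.949 -0.144]
 [ 0.     0.     0.     1.   ]] [[333.085   0.    275.086]
 [  0.    333.085 208.448]
 [  0.      0.      1.   ]] [[ 1.     0.003  0.001  0.461]
 [ 0.003 -0.949 -0.315 -0.003]
 [ 0.     0.315 -0.949  0.496]
 [ 0.     0.     0.     1.   ]]
```

View pics/w1.png

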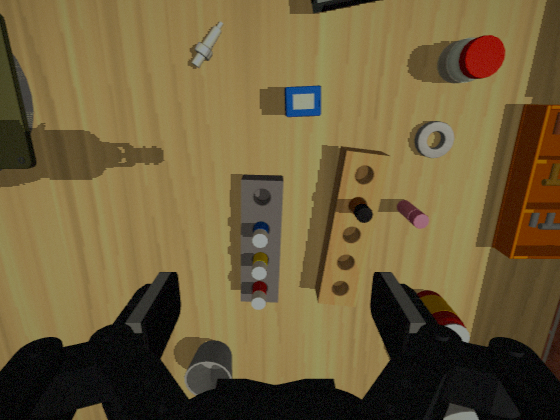

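The wrist view shows the relay's top at (303,101). The carrier vials are blue (260,238), yellow (259,270) and red (258,300). The rack's free holes are at (364,173), (352,235), (346,262) and (341,288), with the thinner at (363,211).

```bash
cat >> h.py <<'E'
def cloud(s):
    z=s["range_z"]; v,u=np.mgrid[:z.shape[0],:z.shape[1]]
    C=s["T"] if "T" in s else np.linalg.inv(s["world_to_cam"])
    P=np.stack([u,v,np.ones_like(z)],-1)@np.linalg.inv(s["camera_matrix"]).T*z[...,None]
    P=P@C[:3,:3].T+C[:3,3]; P[z<=0]=np.nan; return P
def rects(P,lo,hi,xy=None,rad=9,amin=30):
    """connected blobs in height band -> world (centre, size, angle), mean z"""
    m=(P[...,2]>lo)&(P[...,2]<hi)
    if xy is not None: m&=np.hypot(P[...,0]-xy[0],P[...,1]-xy[1])<rad
    n,l,st,_=cv2.connectedComponentsWithStats(m.astype(np.uint8))
    out=[]
    for i in range(1,n):
        if st[i,4]<amin: continue
        q=P[l==i]; c,sz,a=cv2.minAreaRect((q[:,:2]*1000).astype(np.float32))
        out.append((np.round(c,1),np.round(sz,1),round(a,1),round(float(np.median(q[:,2])*1000),1),int(st[i,4])))
    return out
def holes(P,top,xy,rad,amin=15):
    """blobs below a top face inside it: centre of points (mouth) via fill"""
    m=(abs(P[...,2]-top)<.005)&(np.hypot(P[...,0]-xy[0],P[...,1]-xy[1])<rad)
    return m
E
python3 - <<'E'
from h import *
np.set_printoptions(precision=3,suppress=True)
s=dict(np.load("w1.npz")); P=cloud(s)
print("relay",rects(P,.052,.07,(.487,-.005),.06))
print("caps",rects(P,.066,.09,(.43,-.21),.13,8))
print("thin/caps",rects(P,.066,.09,(.57,-.2),.13,8))
print("carrier",rects(P,.026,.040,(.43,-.2),.12,100))
print("rack",rects(P,.038,.050,(.57,-.19),.14,100))
for n,zz in ((("vial_blue"),.03),("vial_red",.03),("relay",.06)):
    pass
for z,px in ((.045,[(364,173),(352,235),(346,262),(341,288)]),(.034,[(262,196)])):
    for p in px: print(p,world(s,p,z))
# caps: white centroid at cap top z
hsv=cv2.cvtColor(s["image"],cv2.COLOR_BGR2HSV)
m=((hsv[...,1]<60)&(hsv[...,2]>140)).astype(np.uint8); m[:,:240]=0;m[:,285:]=0;m[:220]=0;m[315:]=0
n,l,st,c=cv2.connectedComponentsWithStats(m)
for i in range(1,n):
    if st[i,4]>20: print("cap",c[i],st[i],world(s,c[i],.072))
E
```

```text
relay [(array([496.7,  -6.7]), array([44.3, 35.7]), 0.8, 61.6, 1079)]
caps [(array([ 440.7, -187.5]), array([20.6, 19.6]), 89.9, 77.2, 212), (array([ 439.3, -237. ]), array([20.6, 20.2]), 28.0, 77.2, 207), (array([ 437.6, -287.2]), array([19.4, 21.7]), 3.6, 77.1, 201)]
thin/caps [(array([ 577.6, -147.1]), array([21.5, 20.6]), 77.2, 86.0, 286), (array([ 660. , -161.2]), array([20.5, 21.5]), 24.5, 71.4, 210), (array([ 445.8, -187.6]), array([20.5,  9.6]), 89.3, 77.2, 110), (array([ 447.1, -235.3]), array([ 4.3, 15.4]), 14.2, 76.2, 40)]
carrier [(array([ 440. , -213.1]), array([200.8,  60.1]), 88.2, 35.5, 3844), (array([ 540.4, -213.2]), array([88. ,  0.9]), 83.1, 33.0, 109)]
rack [(array([ 572.9, -192.1]), array([240.6,  60.9]), 83.2, 46.5, 5447)]
(364, 173) [ 0.584 -0.101  0.045]
(352, 235) [ 0.574 -0.193  0.045]
(346, 262) [ 0.569 -0.237  0.045]
(341, 288) [ 0.564 -0.282  0.045]
(262, 196) [ 0.443 -0.137  0.034]
cap [259.596 240.308] [253 234  14  14 156] [ 0.44  -0.19   0.072]
cap [258.813 272.906] [252 267  14  13 139] [ 0.438 -0.241  0.072]
cap [258.    303.441] [251 298  15  12 136] [ 0.437 -0.292  0.072]
```

Emit:
drive_tool(
  targets=[
    [-1, 1, 2, -4, 0, 0, 0],
    [-1, 1, 2, -4, 0, 0, 0],
    [-1, 1, 2, -4, 0, 0, 0],
    [-1, 0.8, 1.8, -4, 0, 0, 0],
    [-1, 0, 0, -3, 0, 0, 0.014],
    [-1, 0, 0, 0, 0, 0, 0],
    [-1, 0, 0, 0, 0, 0, 0],
  ],
)

```text
t: 4.55
ee_pos: [0.4973, -0.0081, 0.1614]
tool_rot: [[-0.012, 1.0, -0.001], [1.0, 0.012, -0.001], [-0.001, -0.001, -1.0]]
contact_force: [-0.3, 0.3, 0.5]
opening: 0.0856
grip_force: 0.0
```

```bash
python3 - <<'E'
from h import *
s=wrist(); P=cloud(s); print(r.observe()["ee_pos"]); 
m=[(c,sz,a,z,n) for c,sz,a,z,n in rects(P,.050,.07,(.497,-.007),.08,100)]; print(m)
cv2.imwrite("pics/w2.png",s["image"])
t=r.snapshot("top"); P=cloud(t); print("carrier/caps",rects(P,.066,.09,(.44,-.24),.1,8))
E
```

```text
[ 0.49807001 -0.00780033  0.16234148]
[(array([496. ,  -6.2]), array([44.2, 36.4]), 3.3, 61.5, 2643)]
carrier/caps [(array([ 434.5, -288.1]), array([21. , 13.9]), 15.6, 76.2, 37)]
```

View pics/w2.png

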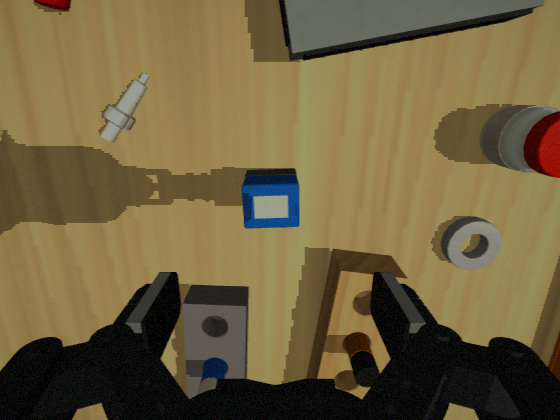

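The crop shows the relay (blue with a paper patch) at (270,205), upright and undisturbed. I'll grasp it.

Emit:
drive_tool(
  targets=[
    [-1, -0.1, 0.15, -4, 0, 0, 0.02],
    [-1, 0, 0, -4, 0, 0, 0],
    [-1, 0, 0, -3, 0, 0, 0],
    [-1, 0, 0, -2, 0, 0, 0],
    [-1, 0, 0, 0, 0, 0, 0],
    [1, 0, 0, 0, 0, 0, 0],
    [1, 0, 0, 0, 0, 0, 0],
    [1, 0, 0, 0, 0, 0, 0],
    [1, 0, 0, 0, 0, 0, 0],
    [1, 0, 0, 0, 0, 0, 0],
    [1, 0, 0, 0, 0, 0, 0],
    [1, 0, 0, 0, 0, 0, 0],
  ],
)

```text
t: 5.85
ee_pos: [0.4972, -0.0051, 0.033]
tool_rot: [[-0.034, 0.999, 0.003], [0.999, 0.034, -0.0], [-0.0, 0.003, -1.0]]
contact_force: [-0.4, -0.1, 7.6]
opening: 0.0431
grip_force: 61.2
```

Emit:
drive_tool(
  targets=[
    [1, 0, 0, 3, 0, 0, 0],
    [1, 0, 0, 4, 0, 0, 0],
    [1, 0, 0, 4, 0, 0, 0],
    [1, 1, 3, 3, 0, 0, 0.05],
    [1, 1, 3, 3, 0, 0, 0.05],
    [1, 1, 3, 3, 0, 0, 0.05],
    [1, 1.5, 3, 2.5, 0, 0, 0],
    [1, 1.5, 3, 0, 0, 0, 0],
    [1, 1.3, 2.5, 0, 0, 0, 0],
    [1, 0, 0, 0, 0, 0, 0],
    [1, 0, 0, 0, 0, 0, 0],
    [1, 0, 0, 0, 0, 0, 0],
  ],
)

```text
t: 7.05
ee_pos: [0.5689, 0.1683, 0.2563]
tool_rot: [[-0.183, 0.983, -0.001], [0.983, 0.183, -0.002], [-0.002, -0.001, -1.0]]
contact_force: [-0.3, -0.9, -0.6]
opening: 0.0433
grip_force: 61.5
```

```bash
python3 - <<'E'
from h import *
np.set_printoptions(precision=4,suppress=True)
s=wrist(); P=cloud(s); o=r.observe(); print(o["ee_pos"],o["tool_rot"],o["opening"])
np.savez("w3.npz",**{k:v for k,v in s.items() if isinstance(v,np.ndarray)})
cv2.imwrite("pics/w3.png",s["image"])
print("mixer",rects(P,.045,.057,(.58,.24),.2,500))
im=s["image"].astype(int); 
for n in ("mixer_hole0",):
    for d in r.tip_of(s,n)[:6]: print(d["score"],np.round(d["xy"],1),world(s,d["xy"],.051))
E
```

```text
[0.569  0.1682 0.2563] [[-0.1824  0.9832 -0.0005]
 [ 0.9832  0.1824 -0.0017]
 [-0.0015 -0.0008 -1.    ]] 0.043112530779531345
mixer [(array([573.4, 226.1]), array([170.7, 219.6]), 10.7, 51.6, 33627)]
0.97 [244.8 186.2] [0.5403 0.1525 0.051 ]
0.86 [246.2 136.9] [0.5336 0.2046 0.051 ]
0.71 [329.5 156.4] [0.6228 0.2007 0.051 ]
0.68 [440.3 146.5] [0.7337 0.2318 0.051 ]
0.56 [241.3  81.8] [0.5206 0.2563 0.051 ]
0.21 [355.8 274.9] [0.6862 0.0695 0.051 ]
```

View pics/w3.png

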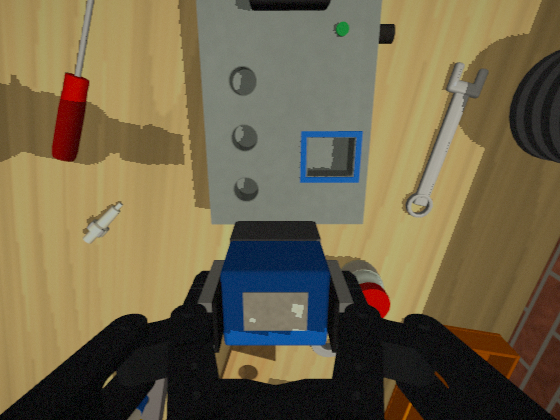

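Mixer view: wells at (243,81), (244,137) and (246,188), socket frame centred at (331,157). The relay sits square in the gripper.

```bash
cat >> h.py <<'E'
def flat(s,z,cx,cy,half=.17,k=2000):
    """rectified plan view of plane z: returns image and px->world fn (k px/m)"""
    C=s["T"] if "T" in s else np.linalg.inv(s["world_to_cam"])
    W=np.linalg.inv(C)[:3]; A=np.array([[1/k,0,cx-half],[0,1/k,cy-half],[0,0,z],[0,0,1]])
    H=s["camera_matrix"]@W@A; n=int(2*half*k)
    return cv2.warpPerspective(s["image"],np.linalg.inv(H),(n,n)), lambda p:np.array([p[0]/k+cx-half,p[1]/k+cy-half])
E
python3 - <<'E'
from h import *
np.set_printoptions(precision=4,suppress=True)
s=dict(np.load("w3.npz")); P=cloud(s)
im,f=flat(s,.051,.58,.22)
h=cv2.cvtColor(im,cv2.COLOR_BGR2HSV)
b=cv2.inRange(h,(100,120,60),(130,255,255))
cs,_=cv2.findContours(b,cv2.RETR_EXTERNAL,cv2.CHAIN_APPROX_NONE)
for c in cs:
    if cv2.contourArea(c)>2000:
        (x,sz,a)=cv2.minAreaRect(c); print("blue",f(x),np.array(sz)/2,a)
# wells
g=cv2.medianBlur(cv2.cvtColor(im,cv2.COLOR_BGR2GRAY),5)
C=cv2.HoughCircles(g,cv2.HOUGH_GRADIENT,1.2,60,param1=80,param2=18,minRadius=20,maxRadius=32)
for c in C[0][:10]: print("circ",f(c[:2]),c[2]/2)
# relay in hand: top surface
T=np.eye(4);o=r.observe();T[:3,:3]=o["tool_rot"];T[:3,3]=o["ee_pos"]
v,u=np.mgrid[:420,:560]; m=(u>215)&(u<340)&(v>225)&(v<350)&(P[...,2]>.24)&(P[...,2]<.31)
hs=cv2.cvtColor(s["image"],cv2.COLOR_BGR2HSV); blue=cv2.inRange(hs,(100,120,60),(130,255,255))>0
q=P[m&blue]; zt=np.percentile(q[:,2],90);print("ztop",zt)
q=q[q[:,2]>zt-.005]; print("relay top",cv2.minAreaRect((q[:,:2]*1000).astype(np.float32)),o["ee_pos"])
L=(q-o["ee_pos"])@o["tool_rot"]; print(L.min(0),L.max(0),np.median(L[:,2]))
E
```

```text
blue [0.6236 0.2002] [63.3645 54.4573] 10.61965560913086
blue [0.5935 0.077 ] [ 54. 129.] 90.0
circ [0.5213 0.2573] 13.18
circ [0.5315 0.2039] 13.66
circ [0.5423 0.1493] 13.06
circ [0.7313 0.1673] 11.56
circ [0.7007 0.0659] 13.0
ztop 0.28523806557413095
relay top ((570.822998046875, 167.4250030517578), (44.4325065612793, 36.60936737060547), 10.356961250305176) [0.5691 0.1684 0.2563]
[-0.0196 -0.0207 -0.0309] [ 0.0171  0.0237 -0.0239] -0.028281412372229538
```

Emit:
drive_tool(
  targets=[
    [1, 2.6, 1.6, 0, 0, 0, 0.004],
    [1, 2.68, 1.68, 0, 0, 0, 0],
    [1, 0, 0, -4, 0, 0, 0],
    [1, 0, 0, -4, 0, 0, 0],
    [1, 0, 0, -4, 0, 0, 0],
    [1, 0, 0, -3, 0, 0, 0],
    [1, 0, 0, -1, 0, 0, 0],
    [1, 0, 0, 0, 0, 0, 0],
    [1, 0, 0, 0, 0, 0, 0],
  ],
)

```text
t: 8.05
ee_pos: [0.6233, 0.2033, 0.098]
tool_rot: [[-0.187, 0.982, 0.002], [0.982, 0.187, 0.001], [0.001, 0.003, -1.0]]
contact_force: [0.8, -0.5, 0.1]
opening: 0.0431
grip_force: 61.6
```

```bash
python3 - <<'E'
from h import *
np.set_printoptions(precision=4,suppress=True)
s=wrist(); P=cloud(s); o=r.observe(); print(o["ee_pos"],o["contact_force"])
np.savez("w4.npz",**{k:v for k,v in s.items() if isinstance(v,np.ndarray)})
cv2.imwrite("pics/w4.png",s["image"])
E
```

```text
[0.6235 0.2036 0.0984] [ 0.0284 -0.037  -0.2954]
```

View pics/w4.png

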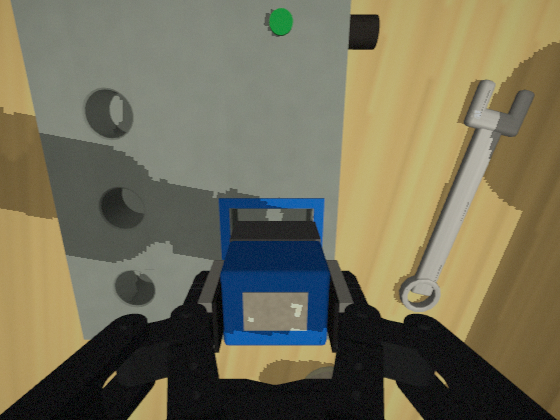

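The relay hovers over the socket. The frame's far edge is at row 198, columns 219–325, with relay columns 222–328.

```bash
python3 - <<'E'
from h import *
np.set_printoptions(precision=4,suppress=True)
s=dict(np.load("w4.npz")); P=cloud(s); o=r.observe()
a=np.arctan2(.184,.983); ex=np.array([np.cos(a),np.sin(a)]); ey=np.array([-np.sin(a),np.cos(a)])
p1,p2=[world(s,p,.051)[:2] for p in ((219.5,198),(325,198))]
print("frame far corners",p1,p2, "len",np.linalg.norm(p2-p1),np.degrees(np.arctan2(*(p2-p1)[::-1])))
c=(p1+p2)/2-ey*.0265; print("socket centre (outer 63x54 => -27)",c)
hs=cv2.cvtColor(s["image"],cv2.COLOR_BGR2HSV); blue=cv2.inRange(hs,(100,120,60),(130,255,255))>0
v,u=np.mgrid[:420,:560]
m=(u>210)&(u<340)&(v>235)&(v<350)&blue&(P[...,2]>.11)&(P[...,2]<.15); q=P[m]; zt=np.percentile(q[:,2],80); q=q[q[:,2]>zt-.004]
R=cv2.minAreaRect((q[:,:2]*1000).astype(np.float32)); print("relay",R,zt)
d=c-np.array(R[0])/1000; print("need",d, "mixer axes",d@ex,d@ey)
E
```

```text
frame far corners [0.5881 0.2209] [0.6502 0.2327] len 0.06311795372791897 10.730093140536432
socket centre (outer 63x54 => -27) [0.624  0.2008]
relay ((625.1275024414062, 202.44776916503906), (43.96275329589844, 36.564754486083984), 11.654879570007324) 0.12665612807389462
need [-0.0011 -0.0017] mixer axes -0.0013923802349215858 -0.0014537452417775027
```

Emit:
drive_tool(
  targets=[
    [1, -0.12, -0.17, 0, 0, 0, -0.015],
    [1, 0, 0, -1, 0, 0, 0],
    [1, 0, 0, -0.8, 0, 0, 0],
    [1, 0, 0, -0.7, 0, 0, 0],
    [1, 0, 0, 0, 0, 0, 0],
  ],
)

```text
t: 8.6
ee_pos: [0.62, 0.2008, 0.0697]
tool_rot: [[-0.173, 0.985, -0.002], [0.985, 0.173, -0.001], [-0.001, -0.003, -1.0]]
contact_force: [-0.7, 0.1, -1.6]
opening: 0.0429
grip_force: 61.6
```

Emit:
drive_tool(
  targets=[
    [1, 0, 0, -0.7, 0, 0, 0],
    [1, 0, 0, -0.6, 0, 0, 0],
    [1, 0, 0, -0.4, 0, 0, 0],
    [1, 0, 0, -0.2, 0, 0, 0],
    [1, 0, 0, 0, 0, 0, 0],
  ],
)

```text
t: 9.1
ee_pos: [0.6207, 0.2011, 0.0531]
tool_rot: [[-0.173, 0.985, -0.0], [0.985, 0.173, -0.001], [-0.001, -0.0, -1.0]]
contact_force: [-2.1, -2.1, 6.1]
opening: 0.0427
grip_force: 62.2
```

Emit:
drive_tool(
  targets=[
    [-1, 0, 0, 0, 0, 0, 0],
    [-1, 0, 0, 0, 0, 0, 0],
    [-1, 0, 0, 0, 0, 0, 0],
    [-1, 0, 0, 0, 0, 0, 0],
    [-1, 0, 0, 2, 0, 0, 0],
    [-1, 0, 0, 4, 0, 0, 0],
    [-1, 0, 0, 4, 0, 0, 0],
    [-1, 0, 0, 4, 0, 0, 0],
    [-1, -1.8, -4.1, 2, 0, 0, -0.05],
    [-1, -1.8, -4.1, 1, 0, 0, -0.05],
    [-1, -1.8, -4.1, 1, 0, 0, -0.05],
    [-1, -1.8, -4.1, 1, 0, 0, -0.055],
    [-1, -1.8, -4.1, 0, 0, 0, 0],
    [-1, -1.8, -4.1, 0, 0, 0, 0],
    [-1, -1.8, -4.1, 0, 0, 0, 0],
    [-1, -1.8, -4.1, 0, 0, 0, 0],
    [-1, -1.8, -4.1, 0, 0, 0, 0],
    [-1, -1.8, -4.1, 0, 0, 0, 0],
    [-1, 0, 0, 0, 0, 0, 0],
    [-1, 0, 0, 0, 0, 0, 0],
  ],
)

```text
t: 11.1
ee_pos: [0.4405, -0.2098, 0.2423]
tool_rot: [[0.034, 0.999, 0.0], [0.999, -0.034, 0.0], [0.0, 0.0, -1.0]]
contact_force: [0.4, 0.6, 0.5]
opening: 0.0855
grip_force: 0.0
```

```bash
cat > v.py <<'E'
from h import *
np.set_printoptions(precision=4,suppress=True)
s=wrist(); P=cloud(s); o=r.observe(); print(o["ee_pos"],o["tool_rot"][:2,1],o["t"])
np.savez("last.npz",**{k:v for k,v in s.items() if isinstance(v,np.ndarray)})
v=np.mgrid[:420,:560][0]; P[v>300]=np.nan
for b in rects(P,.066,.1,o["ee_pos"][:2]+[0,-.03],.25,30): print("cap",b)
E
python3 - <<'E'
from h import *
exec(open("v.py").read())
print("carrier",rects(P,.026,.040,(.43,-.2),.15,300)[:1])
t=r.snapshot("top"); Q=cloud(t); print("relay",rects(Q,.07,.1,(.62,.2),.05,20))
E
```

```text
[ 0.4413 -0.2083  0.2425] [ 0.9995 -0.0311] 11.15
cap (array([ 577.6, -147.3]), array([21. , 21.5]), 50.9, 86.1, 697)
cap (array([ 659.4, -161.2]), array([21.7, 21.2]), 19.3, 71.3, 502)
cap (array([ 440.4, -187.8]), array([20.8, 20.9]), 87.5, 77.3, 437)
cap (array([ 438.9, -237.4]), array([20.7, 20.6]), 43.3, 77.3, 409)
cap (array([ 437.1, -286.9]), array([21. , 20.1]), 88.5, 77.3, 389)
carrier [(array([ 540.5, -209.8]), array([195.6,   1.2]), 83.2, 33.3, 697)]
relay [(array([619.8, 201. ]), array([45. , 36.8]), 10.6, 79.8, 198)]
```

Emit:
drive_tool(
  targets=[
    [-1, -0.25, 2, -4, 0, 0, 0],
    [-1, 0, 0, -4.5, 0, 0, 0],
    [-1, 0, 0, -4.5, 0, 0, 0],
    [-1, 0, 0, -4, 0, 0, 0],
    [-1, 0, 0, -2.2, 0, 0, 0],
    [-1, 0, 0, -1, 0, 0, 0],
    [1, 0, 0, 0, 0, 0, 0],
    [1, 0, 0, 0, 0, 0, 0],
    [1, 0, 0, 0, 0, 0, 0],
    [1, 0, 0, 0, 0, 0, 0],
    [1, 0, 0, 0, 0, 0, 0],
    [1, 0, 0, 0, 0, 0, 0],
    [1, 0, 0, 0, 0, 0, 0],
    [1, 0, 0, 0, 0, 0, 0],
  ],
)

```text
t: 12.6
ee_pos: [0.4391, -0.1889, 0.0411]
tool_rot: [[0.031, 1.0, 0.002], [1.0, -0.031, -0.0], [-0.0, 0.002, -1.0]]
contact_force: [-0.7, 0.3, 6.8]
opening: 0.0205
grip_force: 58.4
```

Emit:
drive_tool(
  targets=[
    [1, 0, 0, 3, 0, 0, 0],
    [1, 0, 0, 4.5, 0, 0, 0],
    [1, 0, 0, 4.5, 0, 0, 0],
    [1, 0.8, 4.1, 1.5, 0, 0, 0.055],
    [1, 0.8, 4.1, 1, 0, 0, 0.055],
    [1, 0.8, 4.1, 0, 0, 0, 0.055],
    [1, 0.8, 4.1, 0, 0, 0, 0.055],
    [1, 0.8, 4.1, 0, 0, 0, 0],
    [1, 0.8, 4.1, 0, 0, 0, 0],
    [1, 0.8, 4.1, 0, 0, 0, 0],
    [1, 0.8, 4.1, 0, 0, 0, 0],
    [1, 0.8, 4.1, 0, 0, 0, 0],
    [1, 0.8, 4.1, -3, 0, 0, 0],
    [1, 0, 0, -3, 0, 0, 0],
    [1, 0, 0, 0, 0, 0, 0],
    [1, 0, 0, 0, 0, 0, 0],
  ],
)

```text
t: 14.2
ee_pos: [0.5179, 0.2186, 0.1261]
tool_rot: [[-0.187, 0.982, -0.001], [0.982, 0.187, -0.002], [-0.002, -0.002, -1.0]]
contact_force: [0.5, -0.1, 0.1]
opening: 0.0204
grip_force: 58.7
```

```bash
cat > w.py <<'E'
from h import *
np.set_printoptions(precision=4,suppress=True)
import sys
def wells(z,r0=.013,save=None):
    s=wrist(); P=cloud(s); o=r.observe(); e=o["ee_pos"]; print("tcp",e,o["tool_rot"][:2,1],o["opening"],o["t"])
    im,f=flat(s,z,e[0],e[1]+.03,.14)
    g=cv2.medianBlur(cv2.cvtColor(im,cv2.COLOR_BGR2GRAY),5)
    C=cv2.HoughCircles(g,cv2.HOUGH_GRADIENT,1.2,50,param1=80,param2=16,minRadius=22,maxRadius=31)
    for c in (C[0][:8] if C is not None else []): print("circ",f(c[:2]),c[2]/2)
    m=(abs(P[...,2]-(e[2]+.036))<.006)&(np.hypot(P[...,0]-e[0],P[...,1]-e[1])<.03)
    hs=cv2.cvtColor(s["image"],cv2.COLOR_BGR2HSV); m&=(hs[...,1]<70)&(hs[...,2]>110)
    q=P[m]
    if len(q)>20: print("held cap",cv2.minAreaRect((q[:,:2]*1000).astype(np.float32)),np.median(q[:,2]),len(q))
    if save: cv2.imwrite(save,s["image"])
    return s,P,o
E
python3 -c "
from w import *
wells(.051,save='pics/w5.png')"
```

```text
tcp [0.5187 0.2188 0.127 ] [0.9825 0.1863] 0.02057791702211737 14.25
circ [0.5212 0.2573] 13.34
circ [0.523  0.1979] 13.82
circ [0.5572 0.1757] 12.32
circ [0.5758 0.1487] 13.4
circ [0.5278 0.1415] 14.42
held cap ((518.0150146484375, 219.08340454101562), (23.475934982299805, 21.961261749267578), 11.748777389526367) 0.16234767667159053 2034
```

View pics/w5.png

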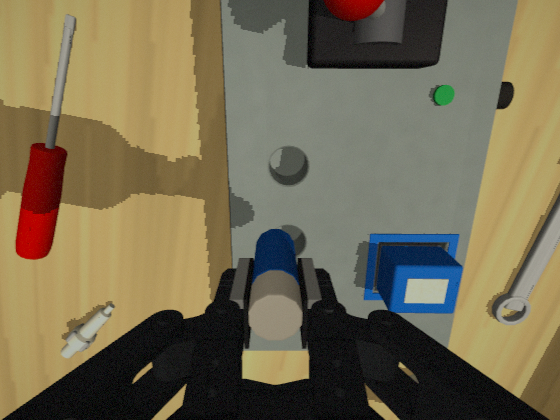

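The held blue vial is at (273,300), the target well at (288,165), and the relay is seated in its blue socket at (420,280).

Emit:
drive_tool(
  targets=[
    [1, 0.27, 3.85, 0, 0, 0, 0],
    [1, 0, 0, -2, 0, 0, 0],
    [1, 0, 0, -1.5, 0, 0, 0],
    [1, 0, 0, 0, 0, 0, 0],
    [1, 0, 0, -0.7, 0, 0, 0],
    [1, 0, 0, -0.5, 0, 0, 0],
    [1, 0, 0, 0, 0, 0, 0],
  ],
)

```text
t: 14.95
ee_pos: [0.5209, 0.2578, 0.0789]
tool_rot: [[-0.187, 0.982, -0.0], [0.982, 0.187, -0.001], [-0.001, -0.001, -1.0]]
contact_force: [-0.1, -0.2, -0.2]
opening: 0.0203
grip_force: 58.7
```

Foot is 6 mm inside with no force; continuing down.

Emit:
drive_tool(
  targets=[
    [1, 0, 0, -0.8, 0, 0, 0],
    [1, 0, 0, -0.8, 0, 0, 0],
    [1, 0, 0, -0.6, 0, 0, 0],
    [1, 0, 0, -0.2, 0, 0, 0],
    [1, 0, 0, 0, 0, 0, 0],
  ],
)

```text
t: 15.45
ee_pos: [0.5206, 0.2585, 0.0552]
tool_rot: [[-0.188, 0.982, -0.0], [0.982, 0.188, -0.001], [-0.001, -0.0, -1.0]]
contact_force: [-1.5, -0.4, 4.1]
opening: 0.0206
grip_force: 59.4
```

Emit:
drive_tool(
  targets=[
    [-1, 0, 0, 0, 0, 0, 0],
    [-1, 0, 0, 0, 0, 0, 0],
    [-1, 0, 0, 0, 0, 0, 0],
    [-1, 0, 0, 4, 0, 0, 0],
    [-1, 0, 0, 4.5, 0, 0, 0],
    [-1, 0, 0, 4.5, 0, 0, 0],
    [-1, -0.74, -4.5, 2, 0, 0, -0.055],
    [-1, -0.74, -4.5, 1, 0, 0, -0.055],
    [-1, -0.74, -4.5, 0, 0, 0, -0.055],
    [-1, -0.74, -4.5, 0, 0, 0, -0.055],
    [-1, -0.74, -4.5, 0, 0, 0, 0],
    [-1, -0.74, -4.5, 0, 0, 0, 0],
    [-1, -0.74, -4.5, 0, 0, 0, 0],
    [-1, -0.74, -4.5, 0, 0, 0, 0],
    [-1, -0.74, -4.5, 0, 0, 0, 0],
    [-1, -0.74, -4.5, 0, 0, 0, 0],
    [-1, -0.76, -4.5, 0, 0, 0, 0],
    [-1, 0, 0, 0, 0, 0, 0],
    [-1, 0, 0, 0, 0, 0, 0],
  ],
)

```text
t: 17.35
ee_pos: [0.439, -0.2375, 0.215]
tool_rot: [[0.034, 0.999, 0.0], [0.999, -0.034, 0.0], [0.0, 0.0, -1.0]]
contact_force: [-0.0, 0.7, -0.5]
opening: 0.0855
grip_force: 0.0
```

```bash
python3 - <<'E'
exec(open("v.py").read())
t=r.snapshot("top"); Q=cloud(t); print("relay",rects(Q,.07,.1,(.62,.2),.05,20)); print("blue",rects(Q,.07,.1,(.52,.257),.04,20))
E
```

```text
[ 0.4396 -0.2359  0.2152] [ 0.9995 -0.031 ] 17.4
cap (array([ 577.6, -147.4]), array([21. , 21.4]), 77.5, 86.0, 954)
cap (array([ 657.5, -162.4]), array([17.4, 21.4]), 26.1, 71.4, 586)
cap (array([ 438.8, -237.6]), array([21.2, 20.9]), 43.4, 77.3, 504)
cap (array([ 437.4, -287.5]), array([20.9, 21.1]), 0.1, 77.3, 474)
relay [(array([619.8, 200.8]), array([44.2, 36.5]), 11.1, 79.5, 197)]
blue [(array([518.3, 260.1]), array([19.1, 20.7]), 3.2, 90.3, 55)]
```

Blue is seated (top at 90 mm) and yellow is in place. I'll grasp yellow.

Emit:
drive_tool(
  targets=[
    [-1, 0, -0.1, -4, 0, 0, 0],
    [-1, 0, 0, -4.5, 0, 0, 0],
    [-1, 0, 0, -4.5, 0, 0, 0],
    [-1, 0, 0, -2.5, 0, 0, 0],
    [-1, 0, 0, -2, 0, 0, 0],
    [-1, 0, 0, 0, 0, 0, 0],
    [1, 0, 0, 0, 0, 0, 0],
    [1, 0, 0, 0, 0, 0, 0],
    [1, 0, 0, 0, 0, 0, 0],
    [1, 0, 0, 0, 0, 0, 0],
    [1, 0, 0, 0, 0, 0, 0],
    [1, 0, 0, 0, 0, 0, 0],
    [1, 0, 0, 0, 0, 0, 0],
  ],
)

```text
t: 18.75
ee_pos: [0.4393, -0.2377, 0.0408]
tool_rot: [[0.031, 1.0, 0.0], [1.0, -0.031, -0.001], [-0.001, 0.0, -1.0]]
contact_force: [-1.0, 0.2, 5.9]
opening: 0.021
grip_force: 58.3
```

Emit:
drive_tool(
  targets=[
    [1, 0, 0, 3, 0, 0, 0],
    [1, 0, 0, 4.5, 0, 0, 0],
    [1, 0, 0, 4.5, 0, 0, 0],
    [1, 0.9, 4.4, 1, 0, 0, 0.055],
    [1, 0.9, 4.4, 1, 0, 0, 0.055],
    [1, 0.9, 4.4, 0, 0, 0, 0.055],
    [1, 0.9, 4.4, 0, 0, 0, 0.055],
    [1, 0.9, 4.4, 0, 0, 0, 0],
    [1, 0.9, 4.4, 0, 0, 0, 0],
    [1, 0.9, 4.4, 0, 0, 0, 0],
    [1, 0.9, 4.4, 0, 0, 0, 0],
    [1, 0.9, 4.4, 0, 0, 0, 0],
    [1, 1.05, 4.6, 0, 0, 0, 0],
    [1, 0, 0, -4, 0, 0, 0],
    [1, 0, 0, -4, 0, 0, 0],
    [1, 0, 0, 0, 0, 0, 0],
    [1, 0, 0, 0, 0, 0, 0],
  ],
)

```text
t: 20.45
ee_pos: [0.5306, 0.2044, 0.1003]
tool_rot: [[-0.188, 0.982, -0.001], [0.982, 0.188, -0.001], [-0.0, -0.001, -1.0]]
contact_force: [0.7, -0.1, -0.3]
opening: 0.0206
grip_force: 58.7
```

```bash
python3 -c "
from w import *
wells(.051)"
```

```text
tcp [0.5315 0.2049 0.1015] [0.9823 0.1875] 0.02051492341950653 20.5
circ [0.5214 0.2566] 13.82
circ [0.5316 0.2044] 12.26
circ [0.5784 0.151 ] 13.7
circ [0.54  0.166] 13.16
circ [0.513  0.1642] 11.21
circ [0.6378 0.3238] 11.84
circ [0.6078 0.3142] 11.48
circ [0.507 0.139] 14.4800005
held cap ((532.5285034179688, 204.2201385498047), (29.19776725769043, 22.15144157409668), 11.687713623046875) 0.13694228945019246 2089
```

Aligned. Descending: foot is at about 66 mm, target 20 mm.

Emit:
drive_tool(
  targets=[
    [1, 0, 0, -1.2, 0, 0, 0],
    [1, 0, 0, -0.8, 0, 0, 0],
    [1, 0, 0, -0.5, 0, 0, 0],
    [1, 0, 0, 0, 0, 0, 0],
  ],
)

```text
t: 20.9
ee_pos: [0.5305, 0.2042, 0.0746]
tool_rot: [[-0.188, 0.982, -0.001], [0.982, 0.188, -0.001], [-0.0, -0.001, -1.0]]
contact_force: [-0.9, 0.3, -0.1]
opening: 0.0206
grip_force: 58.7
```

Emit:
drive_tool(
  targets=[
    [1, 0, 0, -0.8, 0, 0, 0],
    [1, 0, 0, -0.8, 0, 0, 0],
    [1, 0, 0, -0.3, 0, 0, 0],
    [1, 0, 0, -0.1, 0, 0, 0],
    [1, 0, 0, 0, 0, 0, 0],
  ],
)

```text
t: 21.4
ee_pos: [0.5307, 0.2046, 0.0551]
tool_rot: [[-0.188, 0.982, -0.0], [0.982, 0.188, -0.0], [-0.0, -0.0, -1.0]]
contact_force: [0.1, -0.0, -0.8]
opening: 0.0203
grip_force: 58.8
```

Emit:
drive_tool(
  targets=[
    [-1, 0, 0, 0, 0, 0, 0],
    [-1, 0, 0, 0, 0, 0, 0],
    [-1, 0, 0, 0, 0, 0, 0],
    [-1, 0, 0, 4, 0, 0, 0],
    [-1, 0, 0, 4.5, 0, 0, 0],
    [-1, 0, 0, 4.5, 0, 0, 0],
    [-1, -0.85, -4.5, 2, 0, 0, -0.055],
    [-1, -0.85, -4.5, 1, 0, 0, -0.055],
    [-1, -0.85, -4.5, 0, 0, 0, -0.055],
    [-1, -0.85, -4.5, 0, 0, 0, -0.055],
    [-1, -0.85, -4.5, 0, 0, 0, 0],
    [-1, -0.85, -4.5, 0, 0, 0, 0],
    [-1, -0.85, -4.5, 0, 0, 0, 0],
    [-1, -0.85, -4.5, 0, 0, 0, 0],
    [-1, -0.85, -4.5, 0, 0, 0, 0],
    [-1, -0.85, -4.5, 0, 0, 0, 0],
    [-1, -0.85, -4.2, 0, 0, 0, 0],
    [-1, 0, 0, 0, 0, 0, 0],
    [-1, 0, 0, 0, 0, 0, 0],
  ],
)

```text
t: 23.3
ee_pos: [0.4368, -0.2883, 0.215]
tool_rot: [[0.034, 0.999, 0.0], [0.999, -0.034, 0.0], [0.0, 0.0, -1.0]]
contact_force: [0.1, 1.7, -0.2]
opening: 0.0856
grip_force: 0.0
```

```bash
python3 - <<'E'
exec(open("v.py").read())
t=r.snapshot("top"); Q=cloud(t); print("relay",rects(Q,.07,.1,(.62,.2),.05,20)); print("vials",rects(Q,.07,.12,(.525,.23),.06,20))
E
```

```text
[ 0.4375 -0.2868  0.2152] [ 0.9995 -0.0308] 23.35
cap (array([ 577. , -150.6]), array([15.3, 22.5]), 73.0, 85.7, 844)
cap (array([ 438.1, -287.5]), array([20.5, 20.6]), 87.4, 77.3, 507)
relay [(array([619. , 200.8]), array([45.6, 36.2]), 9.5, 80.2, 198)]
vials [(array([528.2, 204.7]), array([20.7, 19.9]), 44.5, 89.2, 53), (array([518.6, 260.7]), array([20.6, 19.3]), 73.2, 87.3, 56)]
```

Emit:
drive_tool(
  targets=[
    [-1, 0, 0, -4, 0, 0, 0],
    [-1, 0, 0, -4.5, 0, 0, 0],
    [-1, 0, 0, -4.5, 0, 0, 0],
    [-1, 0, 0, -2.5, 0, 0, 0],
    [-1, 0, 0, -2, 0, 0, 0],
    [-1, 0, 0, 0, 0, 0, 0],
    [1, 0, 0, 0, 0, 0, 0],
    [1, 0, 0, 0, 0, 0, 0],
    [1, 0, 0, 0, 0, 0, 0],
    [1, 0, 0, 0, 0, 0, 0],
    [1, 0, 0, 0, 0, 0, 0],
    [1, 0, 0, 0, 0, 0, 0],
    [1, 0, 0, 0, 0, 0, 0],
  ],
)

```text
t: 24.7
ee_pos: [0.4376, -0.2877, 0.0408]
tool_rot: [[0.031, 1.0, 0.001], [1.0, -0.031, -0.001], [-0.001, 0.001, -1.0]]
contact_force: [-0.9, 0.0, 6.8]
opening: 0.0205
grip_force: 58.6
```

Emit:
drive_tool(
  targets=[
    [1, 0, 0, 3, 0, 0, 0],
    [1, 0, 0, 4.5, 0, 0, 0],
    [1, 0, 0, 4.5, 0, 0, 0],
    [1, 1.03, 4.4, 1, 0, 0, 0.055],
    [1, 1.03, 4.4, 1, 0, 0, 0.055],
    [1, 1.03, 4.4, 0, 0, 0, 0.055],
    [1, 1.03, 4.4, 0, 0, 0, 0.055],
    [1, 1.03, 4.4, 0, 0, 0, 0],
    [1, 1.03, 4.4, 0, 0, 0, 0],
    [1, 1.03, 4.4, 0, 0, 0, 0],
    [1, 1.03, 4.4, 0, 0, 0, 0],
    [1, 1.03, 4.4, 0, 0, 0, 0],
    [1, 1.09, 4.25, 0, 0, 0, 0],
    [1, 0, 0, -4, 0, 0, 0],
    [1, 0, 0, -4, 0, 0, 0],
    [1, 0, 0, 0, 0, 0, 0],
    [1, 0, 0, 0, 0, 0, 0],
  ],
)

```text
t: 26.4
ee_pos: [0.5406, 0.1509, 0.1003]
tool_rot: [[-0.188, 0.982, -0.001], [0.982, 0.188, -0.0], [-0.0, -0.001, -1.0]]
contact_force: [0.5, 0.6, 0.2]
opening: 0.0208
grip_force: 58.8
```

```bash
python3 -c "
from w import *
wells(.051)"
```

```text
tcp [0.5416 0.1513 0.1014] [0.9823 0.1875] 0.020797271835092394 26.45
circ [0.5339 0.1988] 14.4800005
circ [0.5201 0.266 ] 12.5
circ [0.5507 0.1094] 15.14
circ [0.5423 0.1496] 13.1
circ [0.5189 0.0848] 13.04
held cap ((542.4937133789062, 151.01669311523438), (26.34767723083496, 21.36631202697754), 12.760669708251953) 0.13686665538255652 2013
```

Emit:
drive_tool(
  targets=[
    [1, 0, -0.13, -1.2, 0, 0, 0],
    [1, 0, 0, -0.8, 0, 0, 0],
    [1, 0, 0, -0.5, 0, 0, 0],
    [1, 0, 0, 0, 0, 0, 0],
  ],
)

```text
t: 26.85
ee_pos: [0.5406, 0.1494, 0.0746]
tool_rot: [[-0.188, 0.982, -0.001], [0.982, 0.188, -0.001], [-0.0, -0.001, -1.0]]
contact_force: [0.0, -0.5, -0.7]
opening: 0.0207
grip_force: 58.8
```

Emit:
drive_tool(
  targets=[
    [1, 0, 0, -0.8, 0, 0, 0],
    [1, 0, 0, -0.8, 0, 0, 0],
    [1, 0, 0, -0.3, 0, 0, 0],
    [1, 0, 0, -0.2, 0, 0, 0],
    [1, 0, 0, 0, 0, 0, 0],
    [-1, 0, 0, 0, 0, 0, 0],
    [-1, 0, 0, 0, 0, 0, 0],
    [-1, 0, 0, 0, 0, 0, 0],
    [-1, 0, 0, 0, 0, 0, 0],
    [-1, 0, 0, 4, 0, 0, 0],
    [-1, 0, 0, 4.5, 0, 0, 0],
    [-1, 0, 0, 4.5, 0, 0, 0],
    [1, -0.7, 4, 4, 0, 0, 0],
    [1, -0.7, 4, 2, 0, 0, 0],
    [1, -0.7, 4, 0, 0, 0, 0],
    [1, 0, 0, 0, 0, 0, 0],
    [1, 0, 0, 0, 0, 0, 0],
    [1, 0, 0, 0, 0, 0, 0],
  ],
)

```text
t: 28.65
ee_pos: [0.521, 0.2631, 0.2386]
tool_rot: [[-0.186, 0.982, -0.001], [0.982, 0.186, -0.002], [-0.002, -0.001, -1.0]]
contact_force: [0.8, -0.0, 0.3]
opening: 0.0002
grip_force: 0.0
```

```bash
python3 - <<'E'
from h import *
np.set_printoptions(precision=4,suppress=True)
s=wrist(); P=cloud(s); o=r.observe(); print(o["ee_pos"],o["opening"],o["t"])
cv2.imwrite("pics/w6.png",s["image"])
h=cv2.cvtColor(s["image"],cv2.COLOR_BGR2HSV)
red=((h[...,0]<8)|(h[...,0]>172))&(h[...,1]>150)&(h[...,2]>80)&(P[...,2]>.08)&(P[...,1]>.29)
q=P[red]; print("ball",len(q),q.min(0),q.max(0),np.median(q,0))
# sphere fit
A=np.c_[2*q,np.ones(len(q))]; x=np.linalg.lstsq(A,(q**2).sum(1),rcond=None)[0]; print("sphere",x[:3],np.sqrt(x[3]+x[:3]@x[:3]))
e=o["ee_pos"]
v=np.mgrid[:420,:560][0]; P2=P.copy(); P2[v>400]=np.nan
for b in rects(P2,.06,.115,(.56,.2),.12,60): print(b)
t=r.snapshot("top"); Q=cloud(t); print("vials",rects(Q,.07,.12,(.53,.20),.08,20))
E
```

```text
[0.5212 0.2629 0.2386] 5.573757297885064e-05 28.7
ball 976 [0.5143 0.3325 0.1247] [0.5388 0.3576 0.1379] [0.5262 0.3452 0.1329]
sphere [0.5269 0.345  0.124 ] 0.012516325781232225
(array([522.2, 259.6]), array([20.9, 21.2]), 8.5, 91.1, 577)
(array([532.5, 206.7]), array([21.8, 17.7]), 9.3, 90.7, 556)
(array([622.8, 200.3]), array([44.2, 36.7]), 10.4, 81.3, 1832)
vials []
```

View pics/w6.png

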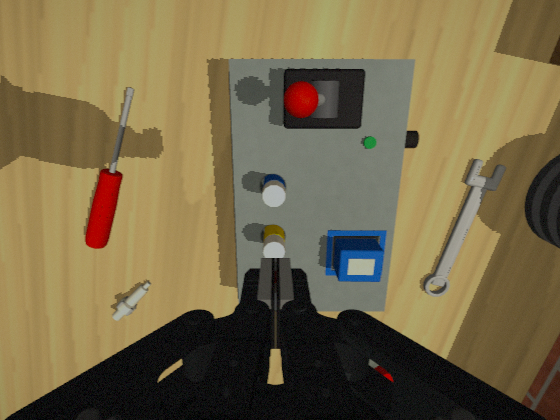

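Switch is off with the ball at pixel (301,100). Blue (273,190) and yellow (274,248) are seated; red is hidden behind the gripper, so I'll check it from the next spot.

Emit:
drive_tool(
  targets=[
    [1, -1.9, 3.7, 0, 0, 0, 0],
    [1, -1.9, 3.7, 0, 0, 0, 0],
    [1, 0, 0, 0, 0, 0, 0],
    [1, 0, 0, 0, 0, 0, 0],
  ],
)

```text
t: 29.15
ee_pos: [0.4825, 0.339, 0.2391]
tool_rot: [[-0.189, 0.982, -0.0], [0.982, 0.189, -0.0], [-0.0, -0.0, -1.0]]
contact_force: [0.9, -0.4, 0.2]
opening: -0.0001
grip_force: 0.0
```

```bash
cat > chk.py <<'E'
from h import *
np.set_printoptions(precision=4,suppress=True)
print(r.observe()["ee_pos"],r.observe()["t"])
for nm in ("wrist","top","scene"):
    s=wrist() if nm=="wrist" else r.snapshot(nm)
    P=cloud(s); h=cv2.cvtColor(s["image"],cv2.COLOR_BGR2HSV)
    cv2.imwrite(f"pics/chk_{nm}.png",s["image"])
    red=((h[...,0]<8)|(h[...,0]>172))&(h[...,1]>150)&(h[...,2]>80)&(P[...,2]>.105)&(np.hypot(P[...,0]-.55,P[...,1]-.35)<.07)
    q=P[red]; print(nm,"ball",len(q),np.median(q,0) if len(q) else "")
    for n,x,y in (("blue",.521,.258),("yellow",.531,.2045),("red",.5415,.150),("relay",.6215,.2005)):
        m=(P[...,2]>.06)&(P[...,2]<.12)&(np.hypot(P[...,0]-x,P[...,1]-y)<.013); q=P[m]
        if len(q)>8: print("  ",n,len(q),"top",np.percentile(q[:,2],80),"mid",np.median(q[:,:2],0))
E
python3 chk.py
```

```text
[0.4825 0.339  0.2391] 29.15
wrist ball 753 [0.5248 0.3478 0.1327]
   blue 286 top 0.09034187888511902 mid [0.5219 0.2685]
top ball 0 
   yellow 21 top 0.0899669389168305 mid [0.5336 0.2037]
   red 59 top 0.09104118163125782 mid [0.5377 0.1495]
   relay 62 top 0.08366289714920608 mid [0.6217 0.2004]
scene ball 131 [0.5299 0.3493 0.1285]
   blue 156 top 0.08896347257861181 mid [0.5247 0.2632]
   yellow 148 top 0.08883386265543636 mid [0.535  0.2084]
   red 135 top 0.08899990425316792 mid [0.5444 0.1544]
   relay 94 top 0.08051888677405832 mid [0.6218 0.2012]
```

Everything is seated. Now lowering behind the ball and pushing along mixer +x.

Emit:
drive_tool(
  targets=[
    [1, 0, -0.2, -4.5, 0, 0, 0],
    [1, 0, 0, -4.5, 0, 0, 0],
    [1, 0, 0, -3.6, 0, 0, 0],
    [1, 0, 0, 0, 0, 0, 0],
    [1, 1, 0.19, 0, 0, 0, 0],
    [1, 1, 0.19, 0, 0, 0, 0],
    [1, 1, 0.19, 0, 0, 0, 0],
    [1, 1, 0.19, 0, 0, 0, 0],
    [1, 1, 0.19, 0, 0, 0, 0],
    [1, 1, 0.19, 0, 0, 0, 0],
    [1, 0, 0, 0, 0, 0, 0],
  ],
)

```text
t: 30.4
ee_pos: [0.5464, 0.349, 0.1158]
tool_rot: [[-0.185, 0.983, 0.005], [0.983, 0.185, 0.003], [0.003, 0.005, -1.0]]
contact_force: [0.5, -0.5, 0.8]
opening: 0.0001
grip_force: 0.0
```

Emit:
drive_tool(
  targets=[
    [1, 0.4, 0.08, 0, 0, 0, 0],
    [1, 0.4, 0.08, 0, 0, 0, 0],
    [1, 0, 0, 0, 0, 0, 0],
  ],
)

```text
t: 30.7
ee_pos: [0.5491, 0.3498, 0.1143]
tool_rot: [[-0.188, 0.982, -0.003], [0.982, 0.188, -0.001], [-0.001, -0.003, -1.0]]
contact_force: [-5.9, -1.7, 7.7]
opening: -0.0
grip_force: 4.1
```

```bash
python3 chk.py
```

```text
[0.5491 0.3498 0.1143] 30.7
wrist ball 2249 [0.5738 0.3594 0.1311]
top ball 0 
   red 12 top 0.09158488662914697 mid [0.5404 0.1411]
   relay 20 top 0.08351114632754472 mid [0.6274 0.1958]
scene ball 158 [0.5778 0.3584 0.1273]
   blue 150 top 0.08957177643042209 mid [0.5251 0.2632]
   yellow 147 top 0.0892036384143561 mid [0.5349 0.2089]
   red 136 top 0.08880919483129512 mid [0.5439 0.1544]
   relay 97 top 0.08048727607968124 mid [0.6217 0.2004]
```

Emit:
drive_tool(
  targets=[
    [1, 0.1, 0.02, 0, 0, 0, 0],
    [1, 0, 0, 0, 0, 0, 0],
    [1, 0, 0, 0, 0, 0, 0],
    [1, 0, 0, 0, 0, 0, 0],
    [1, 0, 0, 0, 0, 0, 0],
    [1, 0, 0, 0, 0, 0, 0],
    [1, 0, 0, 0, 0, 0, 0],
    [1, 0, 0, 0, 0, 0, 0],
    [1, 0, 0, 0, 0, 0, 0],
    [1, 0, 0, 0, 0, 0, 0],
    [1, 0, 0, 0, 0, 0, 0],
    [1, 0, 0, 0, 0, 0, 0],
    [1, 0, 0, 0, 0, 0, 0],
    [1, 0, 0, 0, 0, 0, 0],
    [1, 0, 0, 0, 0, 0, 0],
    [1, 0, 0, 0, 0, 0, 0],
    [1, 0, 0, 0, 0, 0, 0],
    [1, 0, 0, 0, 0, 0, 0],
    [1, 0, 0, 0, 0, 0, 0],
    [1, 0, 0, 0, 0, 0, 0],
  ],
)

```text
t: 32.85
ee_pos: [0.5493, 0.3498, 0.1143]
tool_rot: [[-0.189, 0.982, -0.004], [0.982, 0.189, -0.002], [-0.001, -0.004, -1.0]]
contact_force: [-7.3, -1.6, 9.0]
opening: 0.0003
grip_force: 5.1
```

Emit:
drive_tool(
  targets=[
    [1, 0, 0, 0, 0, 0, 0],
    [1, 0, 0, 0, 0, 0, 0],
    [1, 0, 0, 0, 0, 0, 0],
    [1, 0, 0, 0, 0, 0, 0],
    [1, 0, 0, 0, 0, 0, 0],
    [1, 0, 0, 0, 0, 0, 0],
    [1, 0, 0, 0, 0, 0, 0],
    [1, 0, 0, 0, 0, 0, 0],
    [1, 0, 0, 0, 0, 0, 0],
    [1, 0, 0, 0, 0, 0, 0],
    [1, 0, 0, 0, 0, 0, 0],
    [1, 0, 0, 0, 0, 0, 0],
    [1, 0, 0, 0, 0, 0, 0],
    [1, 0, 0, 0, 0, 0, 0],
    [1, 0, 0, 0, 0, 0, 0],
    [1, -1, -0.19, 0, 0, 0, 0],
    [1, -1, -0.19, 4, 0, 0, 0],
    [1, 0, 0, 4.5, 0, 0, 0],
    [1, 0, 0, 3.5, 0, 0, 0],
    [1, 0, 0, 0, 0, 0, 0],
  ],
)

```text
t: 34.85
ee_pos: [0.5342, 0.3493, 0.2396]
tool_rot: [[-0.188, 0.982, 0.009], [0.982, 0.188, 0.008], [0.006, 0.01, -1.0]]
contact_force: [-0.4, 0.9, -0.1]
opening: -0.0002
grip_force: 0.0
```

```bash
python3 - <<'E'
exec(open("chk.py").read().replace('("wrist","top","scene")','("wrist",)'))
q=P[red]; A=np.c_[2*q,np.ones(len(q))]; x=np.linalg.lstsq(A,(q**2).sum(1),rcond=None)[0]; print("sphere",x[:3],np.sqrt(x[3]+x[:3]@x[:3]))
E
```

```text
[0.5342 0.3493 0.2396] 34.85
wrist ball 721 [0.5736 0.3569 0.1312]
   blue 468 top 0.09151118982406048 mid [0.5202 0.2664]
sphere [0.5756 0.3543 0.1224] 0.012493264114071595
```

Ball is on the on side and was held over 3 s. Now the reverse push.

Emit:
drive_tool(
  targets=[
    [1, 4.3, 0.7, 0, 0, 0, 0],
    [1, 4.3, 0.7, 0, 0, 0, 0],
    [1, 0, 0, 0, 0, 0, 0],
    [1, 0, 0, -4.5, 0, 0, 0],
    [1, 0, 0, -4.5, 0, 0, 0],
    [1, 0, 0, -3.6, 0, 0, 0],
    [1, 0, 0, 0, 0, 0, 0],
    [1, -1, -0.19, 0, 0, 0, 0],
    [1, -1, -0.19, 0, 0, 0, 0],
    [1, -1, -0.19, 0, 0, 0, 0],
    [1, -1, -0.19, 0, 0, 0, 0],
    [1, -1, -0.19, 0, 0, 0, 0],
    [1, -1, -0.19, 0, 0, 0, 0],
    [1, -0.4, -0.08, 0, 0, 0, 0],
    [1, 0, 0, 0, 0, 0, 0],
  ],
)

```text
t: 36.4
ee_pos: [0.5538, 0.3486, 0.1086]
tool_rot: [[-0.188, 0.982, 0.001], [0.982, 0.188, 0.001], [0.001, 0.001, -1.0]]
contact_force: [-0.8, 0.0, -0.2]
opening: 0.0002
grip_force: 0.0
```

Emit:
drive_tool(
  targets=[
    [1, -0.3, -0.06, 0, 0, 0, 0],
    [1, -0.3, -0.06, 0, 0, 0, 0],
    [1, 0, 0, 0, 0, 0, 0],
  ],
)

```text
t: 36.7
ee_pos: [0.5481, 0.347, 0.1073]
tool_rot: [[-0.188, 0.982, 0.001], [0.982, 0.188, 0.0], [0.0, 0.001, -1.0]]
contact_force: [0.5, 1.1, -0.6]
opening: -0.0
grip_force: 0.7
```

Emit:
drive_tool(
  targets=[
    [1, -0.3, -0.06, 0, 0, 0, 0],
    [1, 0, 0, 0, 0, 0, 0],
    [1, 0, 0, 0, 0, 0, 0],
  ],
)

```text
t: 37.0
ee_pos: [0.5478, 0.347, 0.1076]
tool_rot: [[-0.187, 0.982, 0.005], [0.982, 0.187, 0.003], [0.002, 0.006, -1.0]]
contact_force: [6.6, 2.6, -2.7]
opening: 0.0001
grip_force: 3.6
```

Emit:
drive_tool(
  targets=[
    [1, 1, 0.19, 0, 0, 0, 0],
    [1, 0.5, 0, 4, 0, 0, 0],
    [1, 0, 0, 4.5, 0, 0, 0],
    [-1, -1.4, -3, 3, 0, 0, 0],
    [-1, -1.4, -3, 0, 0, 0, 0],
    [-1, -1.4, -3, 0, 0, 0, 0],
    [-1, 0, 0, 0, 0, 0, 0],
    [-1, 0, 0, 0, 0, 0, 0],
  ],
)

```text
t: 37.8
ee_pos: [0.5175, 0.2574, 0.2222]
tool_rot: [[-0.187, 0.982, -0.001], [0.982, 0.187, -0.001], [-0.0, -0.001, -1.0]]
contact_force: [-0.5, 0.8, -0.3]
opening: 0.0724
grip_force: 0.0
```

```bash
python3 - <<'E'
exec(open("chk.py").read().replace('("wrist","top","scene")','("scene","wrist")'))
q=P[red]; A=np.c_[2*q,np.ones(len(q))]; x=np.linalg.lstsq(A,(q**2).sum(1),rcond=None)[0]; print("sphere",x[:3],np.sqrt(x[3]+x[:3]@x[:3]))
print(rects(P,.08,.1,(.53,.2),.1,50))
E
```

```text
[0.5175 0.2574 0.2222] 37.8
scene ball 137 [0.5271 0.3483 0.1271]
   blue 155 top 0.08919749468221827 mid [0.5252 0.2625]
   yellow 146 top 0.08909309687423772 mid [0.5348 0.2089]
   red 138 top 0.08874992338975016 mid [0.5446 0.1541]
   relay 93 top 0.0804795937235403 mid [0.6221 0.2002]
wrist ball 1111 [0.523  0.3445 0.1313]
   blue 645 top 0.09190005647265756 mid [0.5217 0.2624]
   yellow 664 top 0.09181318260290869 mid [0.5319 0.2093]
   red 676 top 0.09162563862339024 mid [0.5417 0.1556]
   relay 309 top 0.08244496083994579 mid [0.6173 0.205 ]
sphere [0.5238 0.3444 0.1224] 0.012501544346124339
[(array([522.2, 259.4]), array([21.1, 20.8]), 10.2, 91.4, 531), (array([532.6, 204.6]), array([20.6, 21.2]), 2.0, 91.3, 486), (array([616.1, 198.7]), array([30.3, 36.2]), 9.2, 81.6, 784), (array([542.9, 149.8]), array([20.6, 21.4]), 10.6, 91.0, 458)]
```

Switch is fully off and all the vials are still seated. Moving blue.

Emit:
drive_tool(
  targets=[
    [-1, 0.32, 0.1, -4, 0, 0, 0],
    [-1, 0, 0, -4.5, 0, 0, 0],
    [-1, 0, 0, -4.5, 0, 0, 0],
    [-1, 0, 0, -2.7, 0, 0, 0],
    [-1, 0, 0, -1, 0, 0, 0],
    [-1, 0, 0, 0, 0, 0, 0],
    [1, 0, 0, 0, 0, 0, 0],
    [1, 0, 0, 0, 0, 0, 0],
    [1, 0, 0, 0, 0, 0, 0],
    [1, 0, 0, 0, 0, 0, 0],
    [1, 0, 0, 0, 0, 0, 0],
    [1, 0, 0, 0, 0, 0, 0],
    [1, 0, 0, 0, 0, 0, 0],
  ],
)

```text
t: 39.2
ee_pos: [0.5209, 0.2592, 0.0562]
tool_rot: [[-0.188, 0.982, 0.0], [0.982, 0.188, -0.0], [-0.0, 0.0, -1.0]]
contact_force: [-2.0, -0.4, 5.6]
opening: 0.021
grip_force: 58.4
```

Emit:
drive_tool(
  targets=[
    [1, 0, 0, 3, 0, 0, 0],
    [1, 0, 0, 4.5, 0, 0, 0],
    [1, 0, 0, 4.5, 0, 0, 0],
    [1, 0.33, -4.5, 1, 0, 0, -0.051],
    [1, 0.33, -4.5, 0, 0, 0, -0.051],
    [1, 0.33, -4.5, 0, 0, 0, -0.051],
    [1, 0.33, -4.5, 0, 0, 0, -0.051],
    [1, 0.33, -4.5, 0, 0, 0, -0.051],
    [1, 0.33, -4.5, 0, 0, 0, -0.051],
    [1, 0.33, -4.5, 0, 0, 0, 0],
    [1, 0.33, -4.5, 0, 0, 0, 0],
    [1, 0.33, -4.5, 0, 0, 0, 0],
    [1, 0.33, -4.5, 0, 0, 0, 0],
    [1, 0.33, -4.5, 0, 0, 0, 0],
    [1, 0.37, -4.57, 0, 0, 0, 0],
    [1, 0, 0, -4, 0, 0, 0],
    [1, 0, 0, -4, 0, 0, 0],
    [1, 0, 0, 0, 0, 0, 0],
    [1, 0, 0, 0, 0, 0, 0],
  ],
)

```text
t: 41.1
ee_pos: [0.561, -0.281, 0.1056]
tool_rot: [[0.116, 0.993, -0.001], [0.993, -0.116, 0.001], [0.001, -0.001, -1.0]]
contact_force: [1.2, 0.1, 0.3]
opening: 0.0202
grip_force: 58.7
```

```bash
python3 -c "
from w import *
s,P,o=wells(.0465,save='pics/w7.png')
print('rack',rects(P,.038,.050,(.57,-.19),.14,100))"
```

```text
tcp [ 0.5623 -0.2811  0.1069] [ 0.9933 -0.1159] 0.020361747056618442 41.15
circ [ 0.5726 -0.1922] 13.34
circ [ 0.5678 -0.236 ] 12.8
circ [ 0.4484 -0.1886] 11.6
circ [ 0.5606 -0.2942] 12.5
circ [ 0.4496 -0.1418] 11.72
circ [ 0.4454 -0.2822] 12.26
circ [ 0.4466 -0.2354] 11.42
circ [ 0.578 -0.146] 14.360001
held cap ((562.9234619140625, -280.8869934082031), (21.252607345581055, 20.663488388061523), 51.88798522949219) 0.14087890939014264 1911
rack [(array([ 568.2, -229.8]), array([161. ,  60.3]), 83.2, 46.5, 21094), (array([ 653.4, -166.8]), array([ 5.5, 18.5]), 39.4, 44.0, 314)]
```

View pics/w7.png

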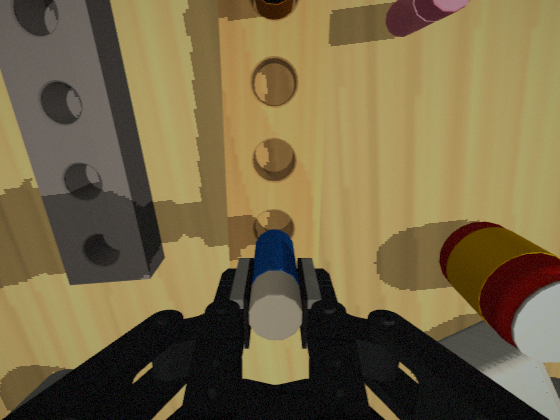

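Blue (273,285) hangs just over the end hole (274,222), and the holes at (274,158) and (274,82) are free. Descending.

Emit:
drive_tool(
  targets=[
    [1, -0.05, -0.05, -1.5, 0, 0, 0],
    [1, 0, 0, -1, 0, 0, 0],
    [1, 0, 0, -0.7, 0, 0, 0],
    [1, 0, 0, 0, 0, 0, 0],
  ],
)

```text
t: 41.55
ee_pos: [0.5597, -0.2818, 0.0721]
tool_rot: [[0.117, 0.993, -0.002], [0.993, -0.117, 0.0], [0.0, -0.002, -1.0]]
contact_force: [0.1, -0.2, -0.5]
opening: 0.0207
grip_force: 58.7
```

Emit:
drive_tool(
  targets=[
    [1, 0, 0, -0.8, 0, 0, 0],
    [1, 0, 0, -0.8, 0, 0, 0],
    [1, 0, 0, -0.5, 0, 0, 0],
    [1, 0, 0, -0.1, 0, 0, 0],
    [1, 0, 0, 0, 0, 0, 0],
  ],
)

```text
t: 42.05
ee_pos: [0.5602, -0.282, 0.0512]
tool_rot: [[0.117, 0.993, -0.001], [0.993, -0.117, -0.0], [-0.0, -0.001, -1.0]]
contact_force: [-0.6, -1.2, 2.9]
opening: 0.0209
grip_force: 59.2
```

Emit:
drive_tool(
  targets=[
    [-1, 0, 0, 0, 0, 0, 0],
    [-1, 0, 0, 0, 0, 0, 0],
    [-1, 0, 0, 0, 0, 0, 0],
    [-1, 0, 0, 4, 0, 0, 0],
    [-1, 0, 0, 4.5, 0, 0, 0],
    [-1, 0, 0, 4.5, 0, 0, 0],
    [-1, -0.27, 4.42, 0, 0, 0, 0.051],
    [-1, -0.27, 4.42, 0, 0, 0, 0.051],
    [-1, -0.27, 4.42, 0, 0, 0, 0.051],
    [-1, -0.27, 4.42, 0, 0, 0, 0.051],
    [-1, -0.27, 4.42, 0, 0, 0, 0.051],
    [-1, -0.27, 4.42, 0, 0, 0, 0.051],
    [-1, -0.27, 4.42, 0, 0, 0, 0],
    [-1, -0.27, 4.42, 0, 0, 0, 0],
    [-1, -0.27, 4.42, 0, 0, 0, 0],
    [-1, -0.27, 4.42, 0, 0, 0, 0],
    [-1, -0.25, 4.42, 0, 0, 0, 0],
    [-1, 0, 0, 0, 0, 0, 0],
    [-1, 0, 0, 0, 0, 0, 0],
  ],
)

```text
t: 43.95
ee_pos: [0.5306, 0.2055, 0.1812]
tool_rot: [[-0.191, 0.982, 0.0], [0.982, 0.191, 0.0], [0.0, 0.0, -1.0]]
contact_force: [0.9, -0.8, 0.2]
opening: 0.0852
grip_force: 0.0
```

Emit:
drive_tool(
  targets=[
    [-1, 0, -0.1, -4, 0, 0, 0],
    [-1, 0, 0, -4.5, 0, 0, 0],
    [-1, 0, 0, -3, 0, 0, 0],
    [-1, 0, 0, -1.1, 0, 0, 0],
    [-1, 0, 0, 0, 0, 0, 0],
    [1, 0, 0, 0, 0, 0, 0],
    [1, 0, 0, 0, 0, 0, 0],
    [1, 0, 0, 0, 0, 0, 0],
    [1, 0, 0, 0, 0, 0, 0],
    [1, 0, 0, 0, 0, 0, 0],
    [1, 0, 0, 0, 0, 0, 0],
    [1, 0, 0, 0, 0, 0, 0],
  ],
)

```text
t: 45.15
ee_pos: [0.5315, 0.2034, 0.0561]
tool_rot: [[-0.188, 0.982, 0.001], [0.982, 0.188, 0.0], [-0.0, 0.001, -1.0]]
contact_force: [-0.8, -0.4, 6.0]
opening: 0.0207
grip_force: 58.4
```

Emit:
drive_tool(
  targets=[
    [1, 0, 0, 3, 0, 0, 0],
    [1, 0, 0, 4.5, 0, 0, 0],
    [1, 0, 0, 4.5, 0, 0, 0],
    [1, 0.34, -4.41, 1, 0, 0, -0.051],
    [1, 0.34, -4.41, 0, 0, 0, -0.051],
    [1, 0.34, -4.41, 0, 0, 0, -0.051],
    [1, 0.34, -4.41, 0, 0, 0, -0.051],
    [1, 0.34, -4.41, 0, 0, 0, -0.051],
    [1, 0.34, -4.41, 0, 0, 0, -0.051],
    [1, 0.34, -4.41, 0, 0, 0, 0],
    [1, 0.34, -4.41, 0, 0, 0, 0],
    [1, 0.34, -4.41, 0, 0, 0, 0],
    [1, 0.34, -4.41, 0, 0, 0, 0],
    [1, 0, 0, -4, 0, 0, 0],
    [1, 0, 0, -4, 0, 0, 0],
    [1, 0, 0, 0, 0, 0, 0],
    [1, 0, 0, 0, 0, 0, 0],
  ],
)

```text
t: 46.85
ee_pos: [0.5649, -0.2372, 0.1054]
tool_rot: [[0.116, 0.993, -0.001], [0.993, -0.116, 0.001], [0.001, -0.001, -1.0]]
contact_force: [0.5, 0.4, 1.0]
opening: 0.0208
grip_force: 58.8
```

```bash
python3 -c "
from w import *
s,P,o=wells(.0465)"
```

```text
tcp [ 0.5662 -0.2373  0.1067] [ 0.9933 -0.1159] 0.0208625898072726 46.9
circ [ 0.5729 -0.1916] 13.4
circ [ 0.4481 -0.1862] 11.66
circ [ 0.4499 -0.1388] 11.6
circ [ 0.5777 -0.1466] 13.82
circ [ 0.4469 -0.233 ] 12.26
circ [ 0.5675 -0.2366] 13.16
circ [ 0.4451 -0.2804] 12.2
circ [ 0.5861 -0.2816] 14.4800005
held cap ((566.6264038085938, -237.28199768066406), (24.4327449798584, 20.450740814208984), 75.46403503417969) 0.14074396371324693 1958
```

Aligned within 1 mm.

Emit:
drive_tool(
  targets=[
    [1, 0.06, 0.05, -1.5, 0, 0, 0],
    [1, 0, 0, -1, 0, 0, 0],
    [1, 0, 0, -0.7, 0, 0, 0],
    [1, 0, 0, 0, 0, 0, 0],
  ],
)

```text
t: 47.3
ee_pos: [0.5647, -0.2371, 0.0721]
tool_rot: [[0.116, 0.993, -0.002], [0.993, -0.116, 0.0], [0.0, -0.002, -1.0]]
contact_force: [0.5, -0.2, 0.7]
opening: 0.0203
grip_force: 58.8
```

Emit:
drive_tool(
  targets=[
    [1, 0, 0, -0.8, 0, 0, 0],
    [1, 0, 0, -0.8, 0, 0, 0],
    [1, 0, 0, -0.5, 0, 0, 0],
    [1, 0, 0, -0.1, 0, 0, 0],
    [1, 0, 0, 0, 0, 0, 0],
  ],
)

```text
t: 47.8
ee_pos: [0.5653, -0.2373, 0.0512]
tool_rot: [[0.117, 0.993, -0.001], [0.993, -0.117, -0.0], [-0.0, -0.001, -1.0]]
contact_force: [-1.3, 0.2, 2.5]
opening: 0.0209
grip_force: 59.2
```

Emit:
drive_tool(
  targets=[
    [-1, 0, 0, 0, 0, 0, 0],
    [-1, 0, 0, 0, 0, 0, 0],
    [-1, 0, 0, 0, 0, 0, 0],
    [-1, 0, 0, 4, 0, 0, 0],
    [-1, 0, 0, 4.5, 0, 0, 0],
    [-1, 0, 0, 4.5, 0, 0, 0],
    [-1, -0.27, 4.3, 0, 0, 0, 0.051],
    [-1, -0.27, 4.3, 0, 0, 0, 0.051],
    [-1, -0.27, 4.3, 0, 0, 0, 0.051],
    [-1, -0.27, 4.3, 0, 0, 0, 0.051],
    [-1, -0.27, 4.3, 0, 0, 0, 0.051],
    [-1, -0.27, 4.3, 0, 0, 0, 0.051],
    [-1, -0.27, 4.3, 0, 0, 0, 0],
    [-1, -0.27, 4.3, 0, 0, 0, 0],
    [-1, -0.27, 4.3, 0, 0, 0, 0],
    [-1, 0, 0, 0, 0, 0, 0],
    [-1, 0, 0, 0, 0, 0, 0],
  ],
)

```text
t: 49.5
ee_pos: [0.541, 0.151, 0.1813]
tool_rot: [[-0.191, 0.982, 0.0], [0.982, 0.191, 0.0], [0.0, 0.0, -1.0]]
contact_force: [-0.2, -0.4, -0.1]
opening: 0.0853
grip_force: 0.0
```

Emit:
drive_tool(
  targets=[
    [-1, 0, -0.1, -4, 0, 0, 0],
    [-1, 0, 0, -4.5, 0, 0, 0],
    [-1, 0, 0, -3, 0, 0, 0],
    [-1, 0, 0, -1.1, 0, 0, 0],
    [-1, 0, 0, 0, 0, 0, 0],
    [1, 0, 0, 0, 0, 0, 0],
    [1, 0, 0, 0, 0, 0, 0],
    [1, 0, 0, 0, 0, 0, 0],
    [1, 0, 0, 0, 0, 0, 0],
    [1, 0, 0, 0, 0, 0, 0],
    [1, 0, 0, 0, 0, 0, 0],
    [1, 0, 0, 0, 0, 0, 0],
  ],
)

```text
t: 50.7
ee_pos: [0.5418, 0.1488, 0.056]
tool_rot: [[-0.188, 0.982, 0.001], [0.982, 0.188, 0.0], [-0.0, 0.001, -1.0]]
contact_force: [-0.7, -0.1, 6.1]
opening: 0.0208
grip_force: 58.4
```

Emit:
drive_tool(
  targets=[
    [1, 0, 0, 3, 0, 0, 0],
    [1, 0, 0, 4.5, 0, 0, 0],
    [1, 0, 0, 4.5, 0, 0, 0],
    [1, 0.36, -4.26, 1, 0, 0, -0.051],
    [1, 0.36, -4.26, 0, 0, 0, -0.051],
    [1, 0.36, -4.26, 0, 0, 0, -0.051],
    [1, 0.36, -4.26, 0, 0, 0, -0.051],
    [1, 0.36, -4.26, 0, 0, 0, -0.051],
    [1, 0.36, -4.26, 0, 0, 0, -0.051],
    [1, 0.36, -4.26, 0, 0, 0, 0],
    [1, 0.36, -4.26, 0, 0, 0, 0],
    [1, 0, 0, 0, 0, 0, 0],
    [1, 0, 0, -4, 0, 0, 0],
    [1, 0, 0, -4, 0, 0, 0],
    [1, 0, 0, 0, 0, 0, 0],
    [1, 0, 0, 0, 0, 0, 0],
  ],
)

```text
t: 52.3
ee_pos: [0.57, -0.1914, 0.1054]
tool_rot: [[0.116, 0.993, -0.001], [0.993, -0.116, 0.001], [0.001, -0.001, -1.0]]
contact_force: [1.2, -0.3, 0.8]
opening: 0.0205
grip_force: 58.7
```

```bash
python3 -c "
from w import *
s,P,o=wells(.0465)"
```

```text
tcp [ 0.5712 -0.1916  0.1067] [ 0.9932 -0.1161] 0.020340828988100357 52.35
circ [ 0.5833 -0.1033] 13.04
circ [ 0.4501 -0.1369] 11.6
circ [ 0.5773 -0.1543] 13.82
circ [ 0.4477 -0.2311] 11.42
circ [ 0.4489 -0.1837] 12.08
circ [ 0.5719 -0.1921] 13.76
circ [ 0.6637 -0.1633] 11.66
circ [ 0.5665 -0.2347] 14.4800005
held cap ((572.0145263671875, -190.51217651367188), (20.76604652404785, 21.1541805267334), 26.52676010131836) 0.14079643265909703 1953
```

Emit:
drive_tool(
  targets=[
    [1, 0, -0.12, -1.5, 0, 0, 0],
    [1, 0, 0, -1, 0, 0, 0],
    [1, 0, 0, -0.7, 0, 0, 0],
    [1, 0, 0, 0, 0, 0, 0],
  ],
)

```text
t: 52.75
ee_pos: [0.5693, -0.1932, 0.0722]
tool_rot: [[0.117, 0.993, -0.002], [0.993, -0.117, 0.0], [0.0, -0.002, -1.0]]
contact_force: [-1.1, 0.0, -0.3]
opening: 0.0203
grip_force: 58.7
```

Emit:
drive_tool(
  targets=[
    [1, 0, 0, -0.8, 0, 0, 0],
    [1, 0, 0, -0.8, 0, 0, 0],
    [1, 0, 0, -0.5, 0, 0, 0],
    [1, 0, 0, -0.1, 0, 0, 0],
    [1, 0, 0, 0, 0, 0, 0],
  ],
)

```text
t: 53.25
ee_pos: [0.5699, -0.1933, 0.0511]
tool_rot: [[0.117, 0.993, -0.001], [0.993, -0.117, -0.0], [-0.0, -0.0, -1.0]]
contact_force: [-0.7, 0.3, 0.6]
opening: 0.0206
grip_force: 59.0
```

Emit:
drive_tool(
  targets=[
    [-1, 0, 0, 0, 0, 0, 0],
    [-1, 0, 0, 0, 0, 0, 0],
    [-1, 0, 0, 0, 0, 0, 0],
    [-1, 0, 0, 4, 0, 0, 0],
    [-1, 0, 0, 4.5, 0, 0, 0],
    [-1, 0, 0, 4.5, 0, 0, 0],
    [-1, 0, 3, 4, 0, 0, 0],
    [-1, -1, 3, 3, 0, 0, 0],
    [-1, 0, 0, 0, 0, 0, 0],
    [-1, 0, 0, 0, 0, 0, 0],
    [-1, 0, 0, 0, 0, 0, 0],
  ],
)

```text
t: 54.35
ee_pos: [0.5594, -0.1348, 0.2502]
tool_rot: [[0.118, 0.993, -0.002], [0.993, -0.118, -0.001], [-0.001, -0.002, -1.0]]
contact_force: [-0.5, -0.8, -0.5]
opening: 0.0851
grip_force: 0.0
```

```bash
python3 - <<'E'
from h import *
np.set_printoptions(precision=4,suppress=True)
s=wrist(); P=cloud(s); print(r.observe()["ee_pos"],r.observe()["t"]); cv2.imwrite("pics/end.png",s["image"])
for b in rects(P,.07,.12,(.57,-.2),.13,60): print(b)
t=r.snapshot("scene"); Q=cloud(t); h=cv2.cvtColor(t["image"],cv2.COLOR_BGR2HSV)
red=((h[...,0]<8)|(h[...,0]>172))&(h[...,1]>150)&(h[...,2]>80)&(Q[...,2]>.105)&(np.hypot(Q[...,0]-.55,Q[...,1]-.35)<.07)
print("ball",np.median(Q[red],0)); print("relay",rects(Q,.076,.1,(.62,.2),.05,20))
E
```

```text
[ 0.5593 -0.1349  0.2498] 54.4
(array([ 578.2, -146.7]), array([20.6, 21. ]), 81.7, 86.3, 449)
(array([ 659.7, -161. ]), array([20.5, 20.9]), 47.3, 71.5, 326)
(array([ 572. , -191.9]), array([21.2, 20.8]), 51.8, 86.1, 438)
(array([ 567.4, -235.5]), array([20.9, 21.2]), 61.2, 86.2, 427)
(array([ 562.3, -280.8]), array([21. , 21.3]), 3.5, 86.0, 402)
ball [0.5269 0.349  0.1266]
relay [(array([623. , 203.4]), array([45.2, 36.9]), 11.2, 79.0, 287)]
```

View pics/end.png

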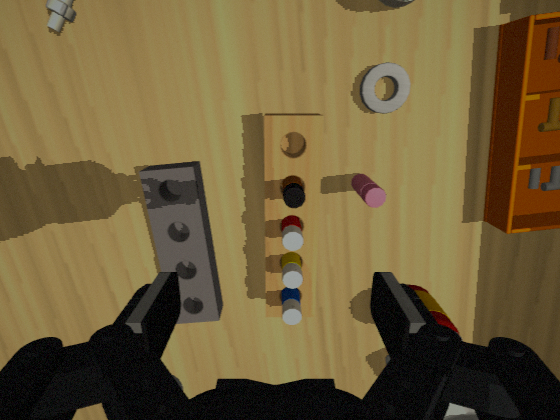

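Red (291,238), yellow (291,275) and blue (291,313) stand in the rack at the same height as the thinner (86 mm). The switch is off, the relay is seated, and the arm is clear.

```bash
python3 -c "
from rig import r
print(r.job_done())"
```

```text
the job is handed in; nothing more can be done
None
```

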